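# Daily check of a hook scale with its check weight

### The arm

A 6-joint arm with a two-finger parallel gripper is mounted at the origin on a cart in front of the work surface, level with it; the furniture and walls round the work are solid. World frame = base frame: x ahead of the robot, y to its left, z up, the work surface at z = 0. Lengths are in m, angles in rad, forces in N, time in s.
With the tool pointing down it reaches from about 0.2 to 0.875 m from the base axis. Payload 3.4 kg.
Tool frame: the origin (TCP) lies at the very end of the fingers, on their centre line; the grasp point (between the pads) lies 19 mm behind it; x points along the fingers, z is the direction in which the jaws open and shut, and the axes are right-handed (so a half turn about x gives the same grasp; the last joint's range is limited). The gripper opens to 94 mm and grips with 3 to 60 N. Pads are 16 mm wide; open, the fingers measure 119 mm over their backs; the gripper's body (75 mm by 177 mm) begins 78 mm behind the grasp point.
Start: joints at [-1.319, 0.276, 1.505, -0, 1.361, -0.121], TCP at [0.209, -0.536, 0.205] pointing down, gripper open.
Joint ranges: [-2.89, 2.89], [-0.75, 2.08], [0.22, 2.7], [-1.18, 4.32], [0.11, 2.71], [-2.7, 2.7]. Speed limits (rad/s): [2.57, 2.57, 3.14, 3.14, 3.14, 3.14].

### API

Orientations are given as a unit quaternion [x, y, z, w].
In Python, from station import observe, read_camera, job_done, search_frame, regions_of gives the robot as it stands.
- The arm moves only by the tool drive_tool, never from a script. Its argument "plan" is a list that holds one entry, the list of rows, each a list of 5 numbers: the opening, from 0 (shut) to 1 (fully open), then the shift along the tool's x, y, z in mm, then the turn about the tool's x in degrees. In form: [[[gripper, x, y, z, roll], ...]]. A call has 1 to 20 rows; each row is the pose to reach, as a shift and turn from the pose commanded when the call began, along the tool's axes at that moment; what a row does not reach only later rows make up. A row lasts 1/8 s, in which the tool goes at most 62.5 mm and 10.7 degrees, less where a joint would pass 70% of its speed; a pose out of reach is approached as far as the arm can. A call with a gripper value outside its range is refused whole. The fingers move at their own pace and stop on an object; "squeeze" is the grip in N (left out, the last holds). Time passes only in rows, so rows that repeat a pose let the fingers close. It gives the time, the measured TCP pose, the force and the opening at its end, in the units of the state.
- observe(): the state, without advancing time (a new reading comes with each control period).
- read_camera(name): name is "side" or "top"; returns a dict with "frame" (384x512x3 uint8, blue, green, red), "mtx" (3x3 intrinsics, pixels), "k1" (the pictures are not rectified: a ray, as slopes to the right and down, at radius r is drawn at 1 + k1 r^2 times it, then the intrinsics apply), "extrinsics" (4x4, takes a point from world to camera coordinates). Camera axes: x right, y down, z forward; pixel columns grow to the right and rows downward; lengths in m; the calibration is good to about 2 mm. A picture is of the moment at which its call begins. There is no depth.
- job_done(): hands the job in, once; it reports no verdict.
Trained networks look in the newest picture that a camera, given by its name, has taken for a name from the list of things; names that differ only in an ending like _2 or _b are one class to them, and where a whole thing is asked for, a point or a joint stands for the part that bears it (a point fixed in the world has none). Each returns a list of dicts, best first, with "p" (0 to 1); they miss things now and then, are a little off and sometimes report something else, mostly with a low value. They report only what shows in the picture. A call takes as long as a camera call. They do not tell look-alikes from the thing itself.
- search_frame(camera, name): "bbox" ([left, top, width, height] as shares, 0 to 1, of the picture: columns of its width, rows of its height, round what is visible of it).
- regions_of(camera, name): "region" (384x512 bool, what is visible of it) and "bbox" ([left, top, width, height] as shares, 0 to 1, of the picture: columns of its width, rows of its height, round what is visible of it).
The state is a dict: "time_s": time; "joint_positions": joint angles; "qd": joint speeds; "joint_efforts": joint torques, N m; "ee_pos": TCP position; "tool_rot": TCP orientation; "wrist_force": force on the tool from outside, world axes, zero at the start; "wrist_torque": the same for the moment, N m; "grip_width": finger opening in m.
Only numpy, scipy, OpenCV 4.12 (cv2) and the standard library are available. Lean on these libraries where they do the work, as an engineer would, in place of code of your own. Each camera call takes 0.05 s, during which the arm holds its last target.

### The job

Do the daily check of the bench hook scale: take the steel check weight by its bail, thread the bail over the tip of the sprung hook and lower it slowly into the notch until the spring alone carries it - neither pressed down beyond its own weight nor let drop, so that the spring never jumps - then let go and leave it hanging untouched, quite still, for two seconds so that the pointer can be read. Then lift it off again just as slowly and put it away, upright and fully home, in the empty round recess of the wooden weight block, without knocking the scale or disturbing the things around.

Things in the scene. Friction and masses are not known exactly. Their poses are not given: they have to be found in the camera images.
- check_weight: Loose steel check weight: 46 mm round, 38 mm tall cylinder with an upright strip bail on top, 96 mm tall in all. Origin: centre of its underside, z up, y across the bail (a half turn changes nothing). Mass unknown, 0.2 to 0.75 kg, centre 25 mm above the underside. Take it from above by the outer faces of the bail's uprights, 39 mm apart in y.
- bail_bar (a point): Point on the check weight: middle of the underside of the bail's round cross bar (6 mm thick, along y), 90 mm above the weight's underside; axes as the weight's. The two uprights are 5 mm thick in y and 10 mm wide in x. The window between them, under the bar, is 29 mm wide and runs 45 mm down from this point.
- hook_scale: Fixed bench hook scale: grey 205 x 116 mm base plate, top 18 mm above the worktop, and a white upright case, 84 mm wide, whose front face stands 113 mm behind the hook's notch and whose top is 290 mm above the worktop. Origin: on the worktop straight under the notch. The hook points along its -x, towards the robot; z up.
- hook_seat (a point): Bottom of the hook's notch, where the bail bar belongs; moves with the hook; 215 mm above the worktop unloaded; axes as the scale's. The hook, an 8 mm round bar, comes from the case with its top 10 mm above this point, dips from x = +17 to +8 mm, is flat to -8 mm and turns up into a lip, tip at x = -22 mm, 16 mm above this point. Its underside is 8 mm below this point.
- hook_carriage (a joint): Downward travel of the sprung hook (m): 0 unloaded, at the upper stop; 0.09 at the lower stop; over 0.083 is overload. The spring balances the hook itself and pushes up with 0.2 N at 0 and 100 N/m more, so a hung mass m rests near (9.81 m - 0.2) / 100. Lightly damped: it rings if the load changes suddenly. Keep it below 0.12 m/s, and below 0.08 m/s once let go.
- weight_block: Fixed wooden block for the weight set, 150 mm along x, 74 mm along y, 30 mm tall. Origin: centre of its underside. An empty round recess, 52 mm across, 12 mm deep with a 3 mm chamfer, lies at x = -36 mm, y = 0. Two small brass weights stand fixed on it at x = +19 and +54 mm, up to 55 mm above the worktop.
- recess_floor (a point): Centre of the floor of the empty recess in the weight block, 18 mm above the worktop; the underside of the check weight rests here when it is home.
- timer: Bystander: white digital timer, 32 x 68 x 60 mm, standing on the worktop; origin at the centre of its underside. Leave it there.
- spray: Bystander: white bottle with a blue cap, 62 mm round, 187 mm tall; origin at the centre of its underside. Leave it there.
- slide_box: Bystander: white and red card box, 57 x 83 x 31 mm; origin at the centre of its underside. Leave it there.
There are look-alikes about, which are no part of the job. What is shaped like the check_weight but black or pink is not meant.

How it is judged:
On the way:
1. the check weight hangs by its bail in the notch of the hook, untouched and still (x of bail_bar in the frame of hook_seat between -0.01 and 0.01 m and y of bail_bar in the frame of hook_seat between -0.012 and 0.012 m and z of bail_bar in the frame of hook_seat between -0.005 and 0.005 m and value of joint hook_carriage above 0.01 m and velocity of joint hook_carriage between -0.012 and 0.012 m/s and linear speed of check_weight below 0.03 m/s and contact force between the fingers and check_weight below 0.05 N and contact force between the arm and hook_scale below 0.05 N), for 1.5 s.
At the end, for the whole second after the job is handed in: the check weight stands at rest in the empty recess of the block: its underside's centre within 5 mm of the recess's centre and within 3 mm of its floor, upright within 0.06 rad; the hook is back at zero within 2 mm (horizontal distance between check_weight and recess_floor below 0.005 m and z of check_weight in the frame of recess_floor below 0.003 m and angle between check_weight's own z axis and vertical below 0.06 rad and linear speed of check_weight below 0.02 m/s and value of joint hook_carriage below 0.002 m); the robot touches nothing.
It fails at once if the hook jumps: the load is dropped on it or snatched off it (hook faster than 0.12 m/s) (velocity of joint hook_carriage above 0.12 m/s or velocity of joint hook_carriage below -0.12 m/s).
It fails at once if let go while out of balance: the check weight bounces or swings on the hook after it is released (faster than 0.08 m/s) (value of joint hook_carriage above 0.006 m and contact force between the fingers and check_weight below 0.05 N and linear speed of check_weight above 0.08 m/s).
It fails at once if the hook is pressed beyond the scale's capacity (travel over 83 mm) (value of joint hook_carriage above 0.083 m).
It fails at once if the scale is knocked or forced (over 15 N) (contact force between hook_scale and anything else above 15 N).
It fails at once if a bystander is displaced by more than 15 mm (distance of any of timer, spray, slide_box from where it was at the start of the episode above 0.015 m).
It also fails if it takes over 72 s, if anything falls off the work surface, if the arm or the gripper's body presses on something with over 40 N, if the wrist force passes 120 N, or if a joint passes its speed limit or range.

## Working session

There is one attempt and no reset: what is moved stays moved. The work goes in short steps, Python scripts to look and compute and a tool call to move; the robot and the scene stay as the last step left them, time stands still between calls to the robot, and variables do not carry over. Pictures are saved under pics/ and viewed, and the job is handed in when it is done.

Besides the shell and the picture viewer there is one more tool, called after "Request:" as name([rows], argument=value, ...), one row to a line, values as JSON. drive_tool: Moves the arm, as the interface text tells. Its arguments: {"type":"object","properties":{"plan":{"type":"array","items":{"type":"array","items":{"type":"array","items":{"type":"number"}}}},"squeeze":{"type":"number"}},"required":["plan"]}

```bash
ls; mkdir -p pics; cat > h.py <<'E'
import numpy as np, cv2
from station import observe, read_camera, search_frame, regions_of
def cam(n): return read_camera(n)
def proj(c,P):
    P=np.atleast_2d(P); E=np.array(c['extrinsics']); q=P@E[:3,:3].T+E[:3,3]
    s=q[:,:2]/q[:,2:]; r2=(s**2).sum(1,keepdims=True); s=s*(1+c['k1']*r2)
    M=np.array(c['mtx']); return np.c_[s[:,0]*M[0,0]+M[0,2], s[:,1]*M[1,1]+M[1,2]]
def ray(c,uv):
    M=np.array(c['mtx']);E=np.array(c['extrinsics'])
    p=cv2.undistortPoints(np.array(uv,float).reshape(-1,1,2),M,np.array([c['k1'],0,0,0.]))[:,0]
    d=np.c_[p,np.ones(len(p))]@E[:3,:3]; o=-E[:3,:3].T@E[:3,3]
    return o,d
def onz(c,uv,z):
    o,d=ray(c,uv); t=(z-o[2])/d[:,2]; return o+d*t[:,None]
E
python3 - <<'E'
from h import *
print(observe())
for n in ('side','top'):
    c=cam(n); cv2.imwrite(f'pics/{n}0.png',c['frame']); 
    o,d=ray(c,[[256,192]]); print(n,c['mtx'],c['k1'],o,d)
    for k in ('check_weight','hook_scale','hook_seat','weight_block','timer','spray','slide_box'):
        for r in search_frame(n,k): print(k,r['p'],np.round(np.array(r['bbox'])*[512,384,512,384],1))
E
```

```text
pics
{'time_s': 0.0, 'joint_positions': array([-1.31896565e+00,  2.76548490e-01,  1.50612446e+00,  2.53967296e-06,
        1.36065784e+00, -1.20986866e-01]), 'qd': array([-0.00075833,  0.00148231, -0.00133618, -0.00109078,  0.00059653,
        0.00021098]), 'joint_efforts': array([ 9.48783963e-04, -4.04582369e+01, -2.37230676e+01,  7.04881735e-02,
        3.46367829e-02, -1.40262991e-04]), 'ee_pos': array([ 0.2093014 , -0.53495489,  0.2046347 ]), 'tool_rot': array([ 0.39907839,  0.58446472, -0.39826668,  0.58354185]), 'wrist_force': array([-0.3336834 , -0.61589107,  0.38676738]), 'wrist_torque': array([ 0.00034789, -0.00350237,  0.0121801 ]), 'grip_width': 0.09414369608027698}
side [[471.13904272   0.         252.53878371]
 [  0.         471.13904272 190.62719799]
 [  0.           0.           1.        ]] -0.16775085964081313 [-0.07298801  0.78933647  0.77208165] [[ 0.50700885 -0.70895953 -0.49028652]]
check_weight 0.81 [303.  163.4  12.7  28. ]
check_weight 0.67 [326.2 167.9  14.9  28.1]
check_weight 0.65 [339.  179.4  16.8  32.8]
check_weight 0.64 [332.4 193.4  17.1  28.7]
check_w
[... 460 characters left out ...]
6905833 [ 0.41581878 -0.13886273  1.3752993 ] [[ 0.1375092  -0.01640932 -0.99038129]]
check_weight 0.81 [350.7 188.4  17.9  15.8]
check_weight 0.79 [319.9 215.2  18.   14.1]
check_weight 0.59 [204.2 148.   54.7  85.4]
check_weight 0.55 [337.8 244.9  15.3  12.9]
check_weight 0.52 [310.3 250.6  14.   12.5]
check_weight 0.49 [356.7 217.9  17.4  15.3]
hook_scale 0.69 [202.8 144.1  55.2  89.8]
hook_seat 0.74 [218.4 175.7  18.1  46.4]
weight_block 0.56 [262.8 201.9  29.   54.9]
timer 0.67 [127.9 241.   27.   16.2]
timer 0.4 [318.  212.3  17.8  16.1]
spray 0.71 [254.3 118.6  23.9  32.5]
spray 0.33 [300.6 147.8  34.4  27.5]
spray 0.22 [217.1 173.4  17.6  48.1]
slide_box 0.7 [302.6 146.4  32.2  31. ]
```

```bash
python3 - <<'E'
import cv2
a=cv2.imread('pics/side0.png'); b=cv2.imread('pics/top0.png')
cv2.imwrite('pics/side0c.png',cv2.resize(a[120:320,190:390],(800,800))[:600*800//600] if 0 else cv2.resize(a[130:280,190:390],(800,600),interpolation=cv2.INTER_CUBIC))
cv2.imwrite('pics/top0c.png',cv2.resize(b[110:290,180:420],(800,600),interpolation=cv2.INTER_CUBIC))
E
```

```text
(no output)
```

View pics/side0.png

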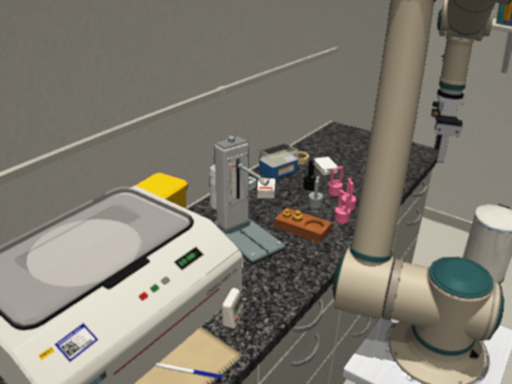

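View pics/top0.png

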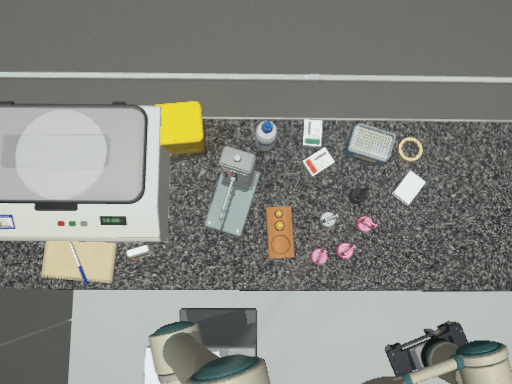

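View pics/side0c.png

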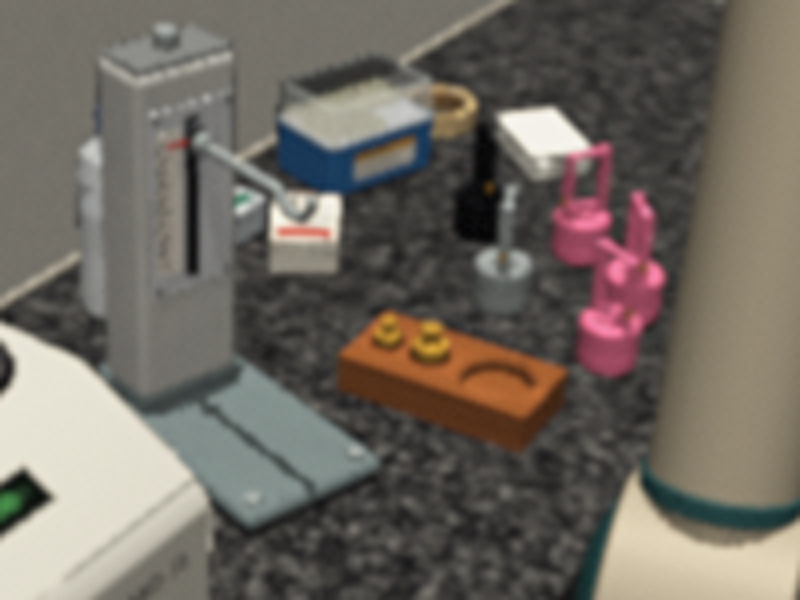

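View pics/top0c.png

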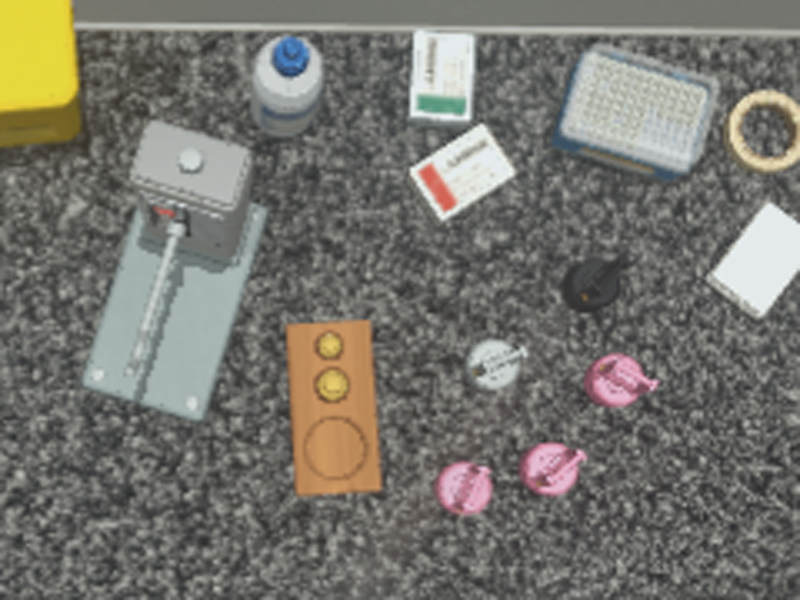

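The two views show the steel weight at top px (328,219) and side px about (315,190). The pink look-alikes are at top (320,257), (346,250) and (366,224), and the black one is at (358,195). The block is at top (280,232), and the scale's hook runs from about (233,178) to (220,221). Next I fit models to the images.

```bash
cat > m.py <<'E'
from h import *
def rz(a): c,s=np.cos(a),np.sin(a); return np.array([[c,-s,0],[s,c,0],[0,0,1.]])
def box(x0,x1,y0,y1,z0,z1): return np.array([[x,y,z] for x in(x0,x1) for y in(y0,y1) for z in(z0,z1)],float)
def cyl(r,z0,z1,n=40,x=0,y=0):
    t=np.linspace(0,2*np.pi,n,endpoint=False); return np.vstack([np.c_[x+r*np.cos(t),y+r*np.sin(t),0*t+z] for z in(z0,z1)])
def tube(a,b,r,n=12):
    a=np.array(a,float);b=np.array(b,float);pts=[]
    u=np.random.RandomState(0).randn(60,3);u/=np.linalg.norm(u,axis=1)[:,None]
    return np.vstack([a+r*u,b+r*u])
WEIGHT=[cyl(.023,0,.038),box(-.005,.005,.0145,.0195,.036,.094),box(-.005,.005,-.0195,-.0145,.036,.094),tube([0,-.0165,.093],[0,.0165,.093],.003)]
BLOCK=[box(-.075,.075,-.037,.037,0,.03)]
# hook centreline (z rel. worktop), radius 4mm
Z=.215
HOOK=[([.113,0,Z+.006],[.017,0,Z+.006]),([.017,0,Z+.006],[.008,0,Z-.004]),([.008,0,Z-.004],[-.008,0,Z-.004]),([-.008,0,Z-.004],[-.02,0,Z+.013])]
HOOKP=[tube(a,b,.004) for a,b in HOOK]
CASE=[box(.113,.113+.06,-.042,.042,.018,.29)]
def place(parts,p,z=0): return [q@rz(p[2]).T+[p[0],p[1],z] for q in parts]
S=4
def render(c,parts):
    m=np.zeros((384*S,512*S),np.uint8)
    for q in parts:
        h=cv2.convexHull(((proj(c,q)+.5)*S*16).astype(np.int32)); cv2.fillConvexPoly(m,h,255,shift=4)
    return cv2.resize(m,(512,384),interpolation=cv2.INTER_AREA)/255.
def outline(c,parts,img,off,sc,col):
    for q in parts:
        h=cv2.convexHull(((proj(c,q)+.5-off)*sc).astype(np.float32)).astype(np.int32); cv2.polylines(img,[h],True,col,1)
def crop(c,x0,y0,w,hh,sc): return cv2.resize(c['frame'][y0:y0+hh,x0:x0+w],None,fx=sc,fy=sc,interpolation=cv2.INTER_CUBIC)
E
python3 - <<'E'
from m import *
ct=cam('top')
rt={k:regions_of('top',k) for k in('check_weight','weight_block','hook_seat','hook_scale')}
cs=cam('side')
rs={k:regions_of('side',k) for k in('check_weight','weight_block','hook_seat','hook_scale')}
import pickle; pickle.dump((ct,rt,cs,rs),open('d.pkl','wb'))
for n,r in(('top',rt),('side',rs)):
    for k in r:
        for q in r[k]: 
            yy,xx=np.nonzero(q['region']); print(n,k,q['p'],len(xx),xx.mean().round(1),yy.mean().round(1))
print(onz(ct,[[328,219.5],[280,232],[220,221],[261,204],[293,258]],.03))
E
```

```text
top check_weight 0.73 200 326.9 218.9
top check_weight 0.73 219 357.5 194.4
top check_weight 0.72 218 318.2 255.8
top check_weight 0.64 286 364.8 223.9
top check_weight 0.51 236 344.1 250.2
top weight_block 0.9 1273 279.3 232.3
top weight_block 0.24 157 226.5 196.2
top hook_seat 0.61 170 227.3 194.0
top hook_scale 0.84 3280 232.7 191.6
top hook_scale 0.34 527 265.3 135.1
side check_weight 0.77 259 342.4 212.8
side check_weight 0.7 247 309.7 177.5
side check_weight 0.66 283 315.5 196.4
side check_weight 0.49 187 349.3 194.8
side check_weight 0.48 318 335.0 182.6
side weight_block 0.92 1165 302.8 224.7
side hook_seat 0.73 70 250.2 172.0
side hook_scale 0.97 4344 238.9 200.6
[[ 0.52274555 -0.37396963  0.03      ]
 [ 0.48487882 -0.23233063  0.03      ]
 [ 0.51565035 -0.05601867  0.03      ]
 [ 0.56694789 -0.17617377  0.03      ]
 [ 0.40969184 -0.27017917  0.03      ]]
```

```bash
cat > fit.py <<'E'
from m import *
import pickle
from scipy.optimize import minimize
ct,rt,cs,rs=pickle.load(open('d.pkl','rb'))
def pick(l,u,v):
    return min(l,key=lambda q:np.hypot(np.nonzero(q['region'])[1].mean()-u,np.nonzero(q['region'])[0].mean()-v))['region'].astype(float)
def fit(parts,p0,masks,z=0):
    def cost(p):
        e=0
        for c,m in masks:
            r=render(c,place(parts,p,z)); e+=1-np.minimum(r,m).sum()/np.maximum(r,m).sum()
        return e
    best=None
    sim=np.array([p0]+[np.array(p0)+d for d in([.01,0,0],[0,.01,0],[0,0,.3])])
    for k in range(3):
        r=minimize(cost,sim[0],method='Nelder-Mead',options=dict(initial_simplex=sim,xatol=1e-4,fatol=1e-5,maxiter=300))
        sim=np.array([r.x]+[r.x+d for d in([-.004,0,0],[0,.004,0],[0,0,-.15])])
    return r.x,r.fun
T,S_=(ct,),(cs,)
R={}
mw=[(ct,pick(rt['check_weight'],328,219)),(cs,pick(rs['check_weight'],315,196))]
mb=[(ct,pick(rt['weight_block'],280,232)),(cs,pick(rs['weight_block'],302,224))]
mh=[(ct,pick(rt['hook_seat'],227,194)),(cs,pick(rs['hook_seat'],250,172))]
if __name__=='__main__':
    for nm,parts,p0,ms in(('weight',WEIGHT,[.515,-.37,1.2],mw),('block',BLOCK,[.485,-.232,1.6],mb),('hook',HOOKP,[.54,-.06,-.25],mh)):
        for tag,mm in(('both',ms),('top',ms[:1]),('side',ms[1:])):
            if nm=='weight' :
                for y in(-.4,.2): print(nm,tag,y,*fit(parts,[p0[0],p0[1],y],mm))
            else: print(nm,tag,*fit(parts,p0,mm))
E
python3 fit.py
```

```text
weight both -0.4 [ 0.52634982 -0.37275122  0.41797159] 0.2678882610721396
weight both 0.2 [ 0.52596175 -0.37204598  0.41638799] 0.26906696203741964
weight top -0.4 [ 0.52668796 -0.37249653 -1.1557411 ] 0.16507161133818493
weight top 0.2 [ 0.52592512 -0.37150187  0.42981051] 0.16798538264515395
weight side -0.4 [ 0.52718997 -0.37417209  0.41189455] 0.09076149980672577
weight side 0.2 [ 0.52721282 -0.37420961  0.41068583] 0.09074279236338323
block both [ 0.48668786 -0.2310741   0.0612574 ] 0.11940690258213027
block top [ 0.48640382 -0.23050779  3.2193341 ] 0.06044068231670319
block side [ 0.48823487 -0.23188474  0.0468073 ] 0.05012297843122715
hook both [ 0.52162827 -0.07010333 -0.29524569] 0.8929218006548357
hook top [ 0.5177975  -0.06884276 -0.2946144 ] 0.26308564256437394
hook side [ 0.52202406 -0.07037866 -0.32062176] 0.6183283768977931
```

```bash
cat > ov.py <<'E'
from fit import *
def ovl(c,x0,y0,w,h,sc,items,fn):
    a=crop(c,x0,y0,w,h,sc); b=a.copy()
    for parts,col in items: outline(c,parts,b,np.array([x0,y0]),sc,col)
    return a,b
if __name__=='__main__':
    W=place(WEIGHT,[.5265,-.3725,.416]);B=place(BLOCK,[.487,-.231,.055])+place([cyl(.026,.03,.03,x=-.036)],[.487,-.231,.055]);H=place(HOOKP,[.5215,-.070,-.296]);C=place(CASE,[.5215,-.070,-.296])
    it=[(W,(0,255,255)),(B,(0,255,0)),(H,(0,0,255)),(C,(255,0,255))]
    a,b=ovl(ct,195,140,150,130,5,it,0); cv2.imwrite('pics/ot.png',b[:600])
    a,b=ovl(cs,205,130,150,120,5,it,0); cv2.imwrite('pics/os.png',b)
E
python3 ov.py
```

```text
(no output)
```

View pics/ot.png

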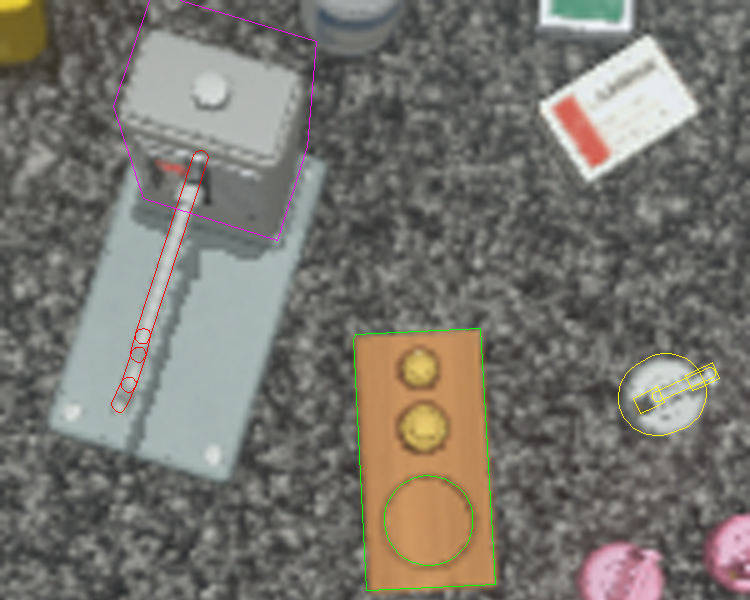

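View pics/os.png

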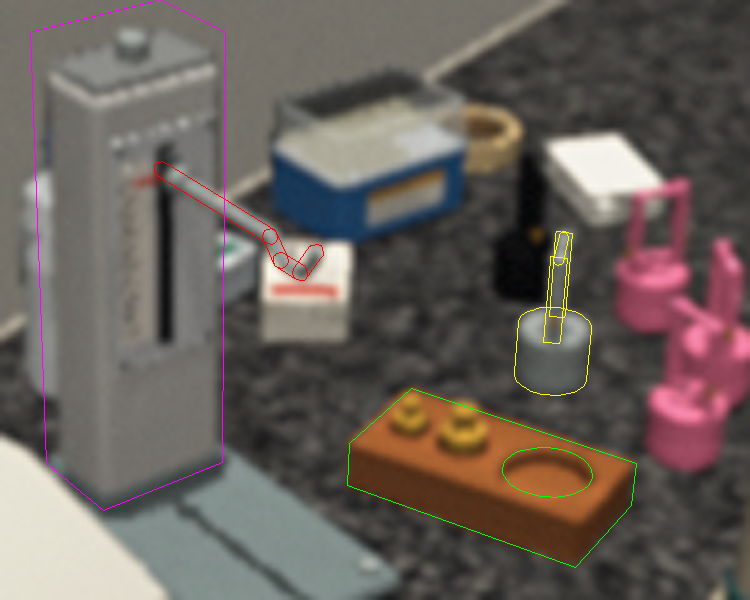

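```bash
cat > ov2.py <<'E'
from ov import *
import sys
p=[float(v) for v in sys.argv[1:4]]; x0=float(sys.argv[4])
H=place(HOOKP,p);C=place([box(.113,.18,-.042,.042,.29,.29),box(.113,.113,-.042,.042,.018,.29)],p);P=place([box(x0,x0+.205,-.058,.058,.018,.018)],p)
it=[(H,(0,0,255)),(C,(255,0,255)),(P,(0,255,0))]
a,b=ovl(ct,200,145,64,96,6.2,it,0); cv2.imwrite('pics/zt.png',np.hstack([a,b]))
a,b=ovl(cs,232,155,50,40,8,it,0);a2,b2=ovl(cs,212,132,50,40,8,it,0); cv2.imwrite('pics/zs.png',np.hstack([a,b]))
a,b=ovl(cs,205,130,90,135,4.4,it,0); cv2.imwrite('pics/zs2.png',np.hstack([a,b]))
E
python3 ov2.py .5215 -.070 -.296 -.065
```

```text
(no output)
```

View pics/zt.png

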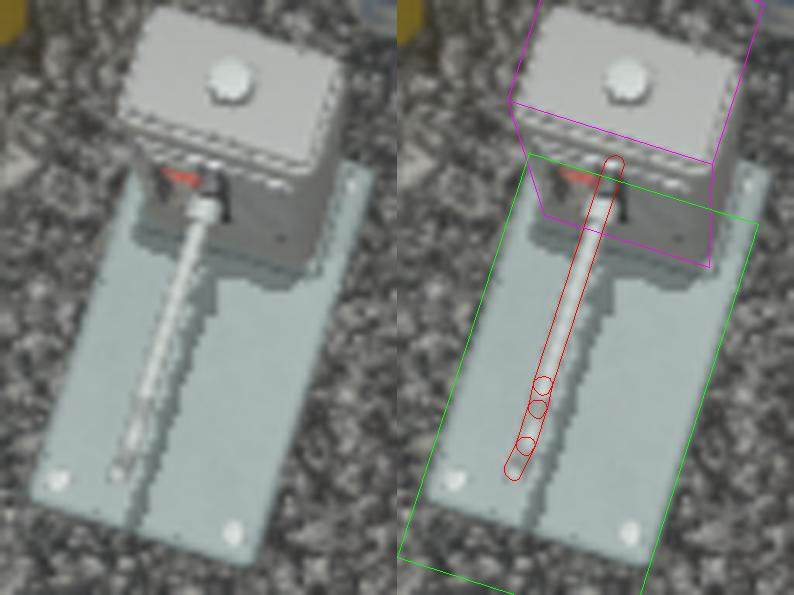

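View pics/zs.png

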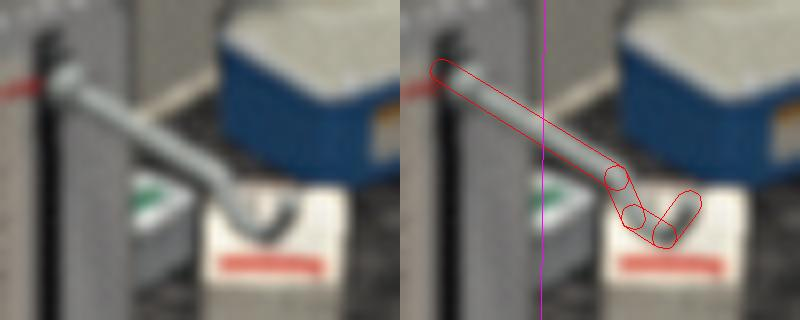

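View pics/zs2.png

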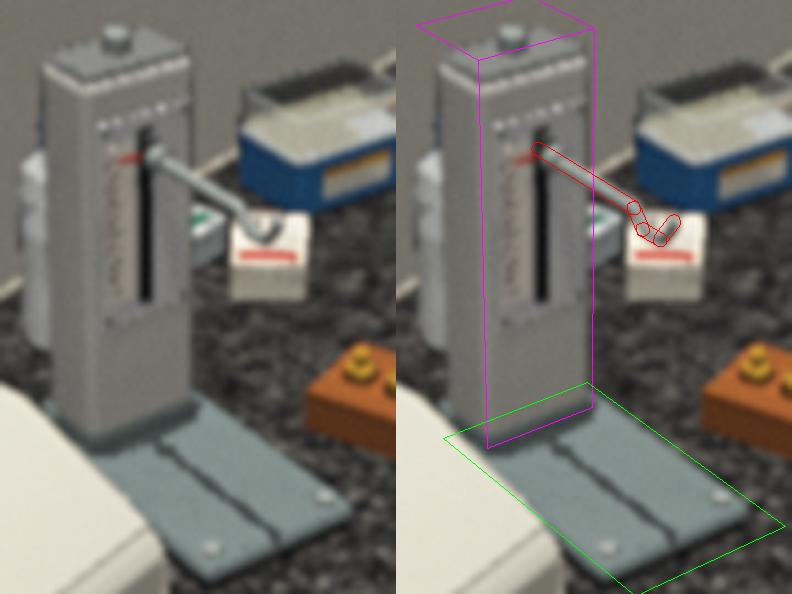

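```bash
cat > plate.py <<'E'
from fit import *
from scipy.optimize import least_squares
from scipy.ndimage import map_coordinates
def edges(c,p,x0,segs,rng=3.0):
    # segs in scale frame (a,b) at z ; returns list of (world local pts, measured px)
    g=cv2.GaussianBlur(cv2.cvtColor(c['frame'],cv2.COLOR_BGR2LAB)[:,:,0].astype(float),(0,0),.7) if 0 else cv2.GaussianBlur((c['frame'].astype(float)@[.5,.4,.1]),(0,0),.7)
    out=[]
    for a,b in segs:
        a=np.array(a);b=np.array(b)
        for t in np.linspace(.05,.95,25):
            P=(a+t*(b-a)); W=P@rz(p[2]).T+[p[0],p[1],0]; d=((b-a)*.01)@rz(p[2]).T
            u=proj(c,W)[0]; v=proj(c,W+d)[0]; n=np.array([-(v-u)[1],(v-u)[0]]);n/=np.linalg.norm(n)
            s=np.arange(-rng,rng+.01,.1); q=u+s[:,None]*n
            f=map_coordinates(g,[q[:,1],q[:,0]],order=1); df=np.abs(np.gradient(f))
            k=df.argmax()
            if 2<k<len(s)-3: out.append((P,u+s[k]*n,n,s[k]))
    return out
p=np.array([.5215,-.07,-.29]); x0=-.045
# right-front visible edges: front edge, left edge front part, right edge front part
for it in range(6):
    segs=[([x0,-.058,.018],[x0,.058,.018]),([x0,.058,.018],[x0+.13,.058,.018]),([x0,-.058,.018],[x0+.17,-.058,.018])]
    obs=edges(ct,p,x0,segs,4 if it<2 else 2.5)
    def res(q):
        P=np.array([o[0] for o in obs]); P=P+[0,0,0]
        W=P@rz(q[2]).T+[q[0],q[1],0]; u=proj(ct,W)
        return np.array([(u[i]-obs[i][1])@obs[i][2] for i in range(len(obs))])
    r=least_squares(res,p,loss='soft_l1',f_scale=.3); p=r.x
    print(len(obs),p.round(4),np.abs(r.fun).mean().round(2), 'lateral', (rz(p[2]).T@[p[0]-.5,p[1],0]).round(4))
E
python3 plate.py
```

```text
70 [ 0.5307 -0.0745 -0.2767] 0.57 lateral [ 0.0499 -0.0633  0.    ]
74 [ 0.5312 -0.0742 -0.2816] 0.47 lateral [ 0.0506 -0.0626  0.    ]
75 [ 0.5314 -0.0741 -0.2832] 0.47 lateral [ 0.0509 -0.0623  0.    ]
75 [ 0.5314 -0.0742 -0.2821] 0.49 lateral [ 0.0508 -0.0625  0.    ]
75 [ 0.5314 -0.0741 -0.2826] 0.48 lateral [ 0.0508 -0.0624  0.    ]
75 [ 0.5314 -0.0742 -0.282 ] 0.48 lateral [ 0.0508 -0.0625  0.    ]
```

```bash
python3 ov2.py .523 -.0718 -.282 -.0355
```

```text
(no output)
```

View pics/zt.png

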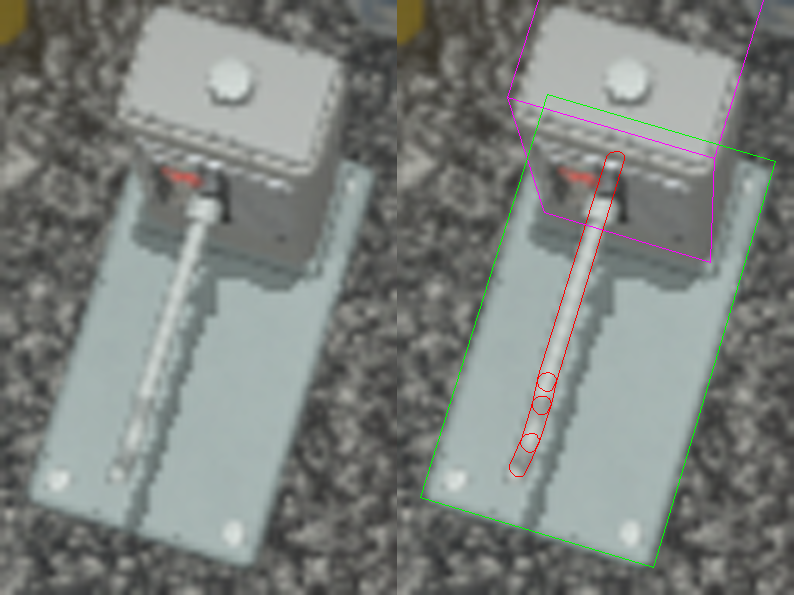

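View pics/zs.png

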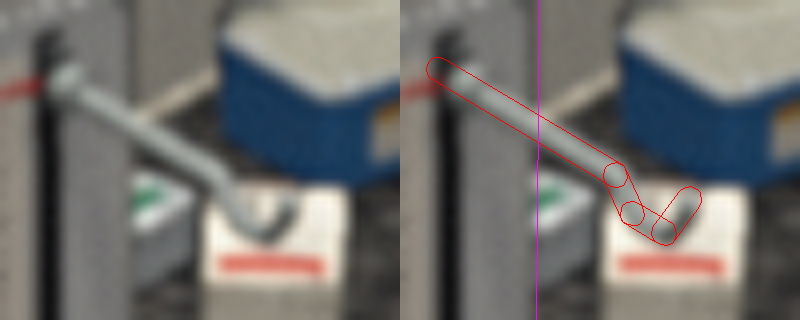

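View pics/zs2.png

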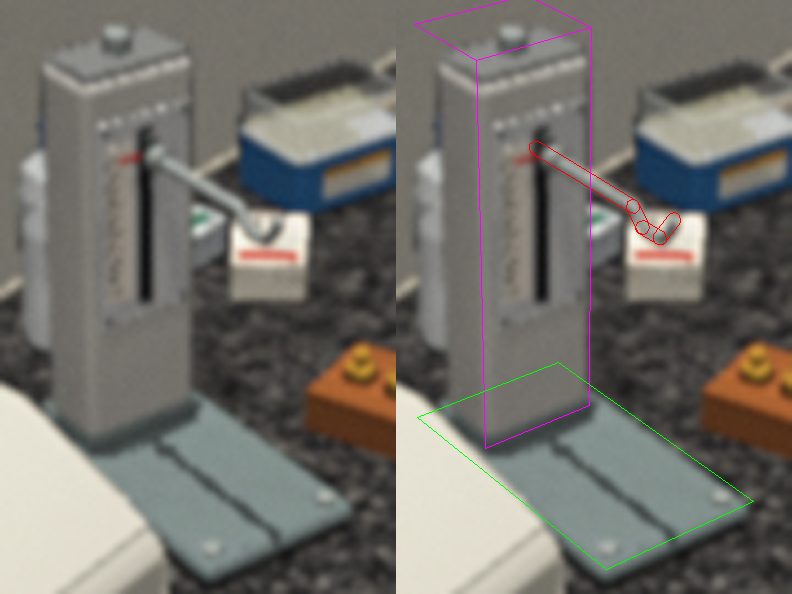

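The fits agree in both views to within about a pixel:
- **Weight:** (0.5265, -0.3725), yaw 0.416.
- **Notch:** (0.523, -0.072), yaw -0.282.
- **Recess centre:** (0.451, -0.233).

Next I compute the move.

```bash
cat > go.py <<'E'
from h import *
import sys
from scipy.spatial.transform import Rotation as Ro
s=observe(); R=Ro.from_quat(s['tool_rot']).as_matrix(); p=s['ee_pos']
def delta(t,yaw=None):
    d=R.T@(np.array(t)-p)*1000; out=[*d.round(1)]
    if yaw is not None:
        b=np.array([-np.sin(yaw),np.cos(yaw),0])
        v=R.T@b; a=np.degrees(np.arctan2(-v[1],v[2])); a=(a+90)%180-90; out.append(round(float(a),1))
    return out
if __name__=='__main__':
    print('t',s['time_s'],'p',p.round(4),'w',round(s['grip_width'],4),'F',s['wrist_force'].round(2),'T',s['wrist_torque'].round(3)); print(R.round(3)); print('q',s['joint_positions'].round(3))
    a=[float(v) for v in sys.argv[1:]]
    if a: print(delta(a[:3],a[3] if len(a)>3 else None))
E
python3 go.py .5265 -.3725 .17 .416
```

```text
t 1.3 p [ 0.2094 -0.5355  0.2055] w 0.0938 F [0.76 1.2  0.21] T [-0.079  0.029  0.04 ]
[[ 0.     0.931  0.364]
 [-0.     0.364 -0.931]
 [-1.     0.     0.   ]]
q [-1.319  0.276  1.505  0.     1.361 -0.121]
[np.float64(35.5), np.float64(354.7), np.float64(-36.4), -2.5]
```

Request:
drive_tool([
  [[0.75,0,20,-2,0],[0.75,0,60,-6,-1],[0.75,0,105,-10,-2],[0.75,0,155,-16,-2.5],[0.75,0,205,-21,-2.5],[0.75,0,255,-26,-2.5],[0.75,0,300,-31,-2.5],[0.75,10,335,-34,-2.5],[0.75,25,350,-36,-2.5],[0.75,35,354.7,-36.4,-2.5],[0.75,35.5,354.7,-36.4,-2.5],[0.75,35.5,354.7,-36.4,-2.5]],
], squeeze=20)

```text
time_s: 2.8
ee_pos: [0.5256, -0.3733, 0.1702]
tool_rot: [0.386, 0.592, -0.386, 0.592]
wrist_force: [-0.4, 0.2, 0.8]
grip_width: 0.0706
```

```bash
cat > look.py <<'E'
from ov import *
import sys
tag=sys.argv[1]
ct=cam('top'); cs=cam('side'); pickle.dump((ct,cs),open('now.pkl','wb'))
def show(c,x0,y0,w,h,sc,n): cv2.imwrite(f'pics/{n}_{tag}.png',crop(c,x0,y0,w,h,sc))
show(ct,190,130,180,130,4.4,'t'); show(cs,200,120,180,130,4.4,'s')
E
python3 look.py a; python3 go.py .5265 -.3725 .056 .416
```

```text
t 2.9 p [ 0.5259 -0.3734  0.1707] w 0.0708 F [0.22 0.23 0.05] T [-0.009 -0.045  0.071]
[[ 0.001  0.915  0.403]
 [-0.001  0.403 -0.915]
 [-1.     0.     0.001]]
q [-0.725  0.4    1.404 -0.     1.337  0.431]
[np.float64(114.7), np.float64(0.9), np.float64(-0.7), -0.1]
```

View pics/s_a.png

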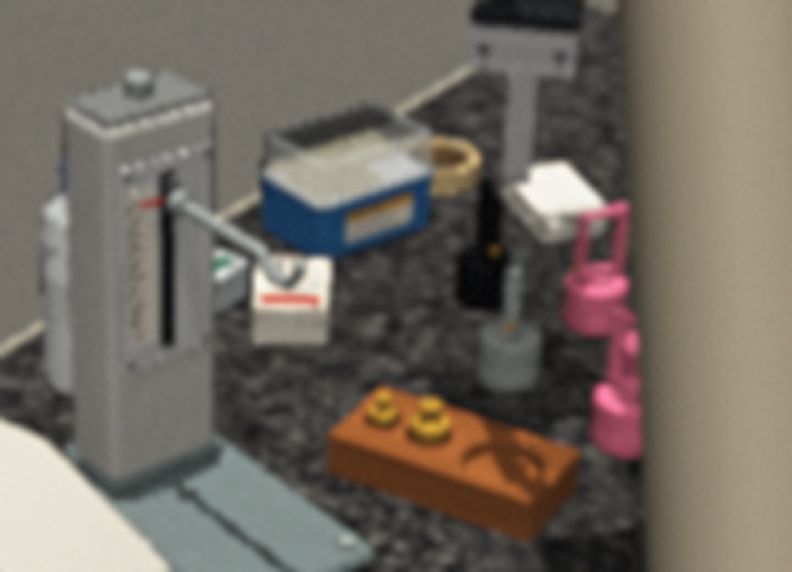

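View pics/t_a.png

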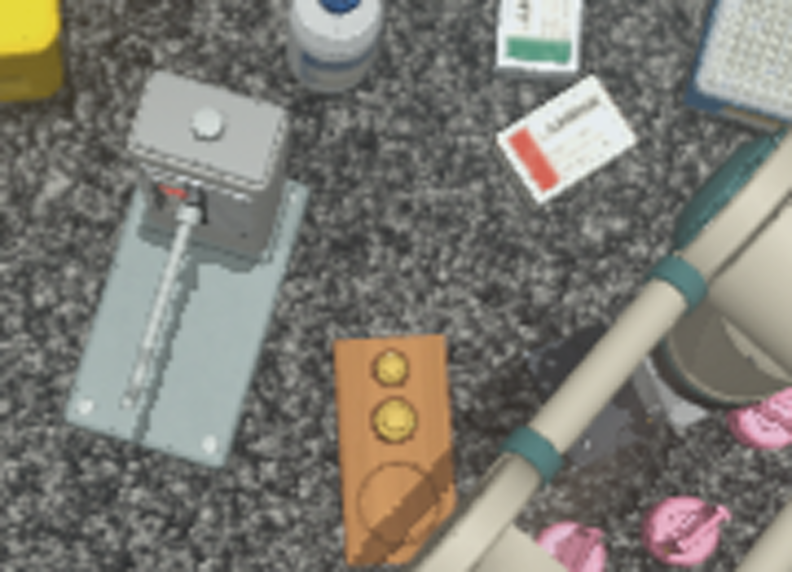

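The finger at side crop (518,140) is lined up with the bail at (512,290), so I descend and grip.

Request:
drive_tool([
  [[0.75,10,0.5,-0.5,0],[0.75,30,0.9,-0.7,0],[0.75,50,0.9,-0.7,0],[0.75,70,0.9,-0.7,0],[0.75,88,0.9,-0.7,0],[0.75,102,0.9,-0.7,0],[0.75,111,0.9,-0.7,0],[0.75,114.5,0.9,-0.7,0],[0.75,114.5,0.9,-0.7,0],[0.5,114.5,0.9,-0.7,0],[0.4,114.5,0.9,-0.7,0],[0.3,114.5,0.9,-0.7,0],[0.3,114.5,0.9,-0.7,0],[0.3,114.5,0.9,-0.7,0],[0.3,114.5,0.9,-0.7,0]],
], squeeze=15)

```text
time_s: 4.78
ee_pos: [0.5267, -0.3707, 0.0556]
tool_rot: [0.386, 0.593, -0.386, 0.592]
wrist_force: [-0.8, 3.0, 2.5]
grip_width: 0.0386
```

```bash
python3 go.py .5265 -.3725 .056 .416; python3 look.py b
```

```text
t 4.775 p [ 0.5267 -0.3707  0.0556] w 0.0386 F [-0.77  3.03  2.49] T [0.665 0.274 0.017]
[[-0.001  0.915  0.404]
 [ 0.001  0.404 -0.915]
 [-1.    -0.    -0.001]]
q [-7.220e-01  4.870e-01  1.562e+00  1.000e-03  1.094e+00  4.330e-01]
[np.float64(-0.4), np.float64(-0.9), np.float64(1.5), 0.0]
```

View pics/s_b.png

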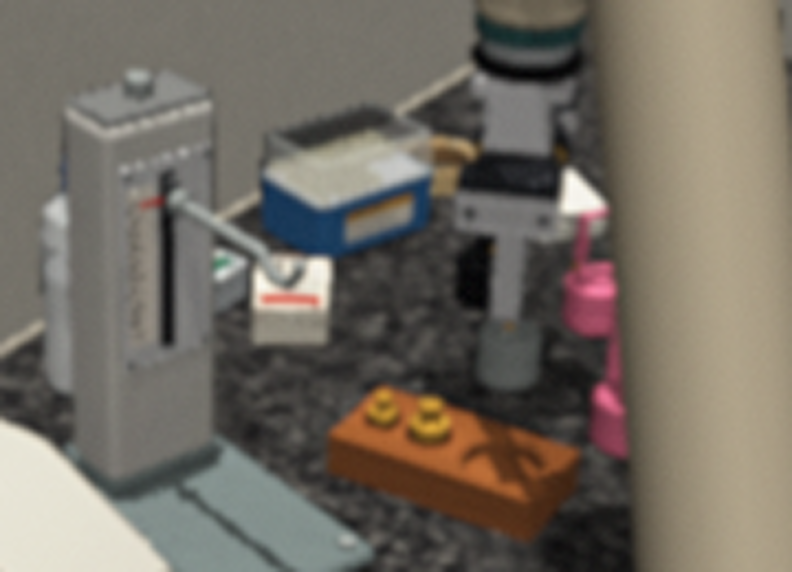

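Request:
drive_tool([
  [[0.3,-1,0,0,0],[0.3,-4,0,0,0],[0.3,-12,0,0,0],[0.3,-28,0,0,0],[0.3,-50,0,0,0],[0.3,-75,0,0,0],[0.3,-100,0,0,0],[0.3,-125,0,0,0],[0.3,-143,0,0,0],[0.3,-150,0,0,0],[0.3,-150,0,0,0],[0.3,-150,0,0,0],[0.3,-150,0,0,0]],
], squeeze=30)

```text
time_s: 6.5
ee_pos: [0.5267, -0.3711, 0.2045]
tool_rot: [0.386, 0.593, -0.386, 0.592]
wrist_force: [0.7, 0.5, -4.5]
grip_width: 0.0388
```

```bash
cat > fz.py <<'E'
from h import *
import sys
n=int(sys.argv[1]); F=[];
for i in range(n):
    cam('top'); s=observe(); F.append(np.r_[s['wrist_force'],s['wrist_torque']])
F=np.array(F); print('t',s['time_s'],'mean',F.mean(0).round(3),'sd',F.std(0).round(3), 'p',s['ee_pos'].round(4),'w',round(s['grip_width'],4))
E
python3 fz.py 16; python3 look.py c; python3 go.py .427 -.0440 .2065 -.282
```

```text
t 7.3 mean [ 1.390e-01 -4.100e-02 -4.214e+00  1.000e-03 -2.600e-02 -4.000e-03] sd [0.356 0.265 0.561 0.028 0.039 0.03 ] p [ 0.5271 -0.3715  0.2055] w 0.0384
t 7.4 p [ 0.5271 -0.3714  0.2055] w 0.0387 F [ 0.91  0.03 -4.47] T [-0.028  0.022  0.004]
[[ 0.     0.915  0.405]
 [-0.     0.405 -0.915]
 [-1.     0.     0.   ]]
q [-0.722  0.382  1.346 -0.     1.414  0.433]
[np.float64(-1.0), np.float64(40.9), np.float64(-339.9), 40.0]
```

View pics/s_c.png

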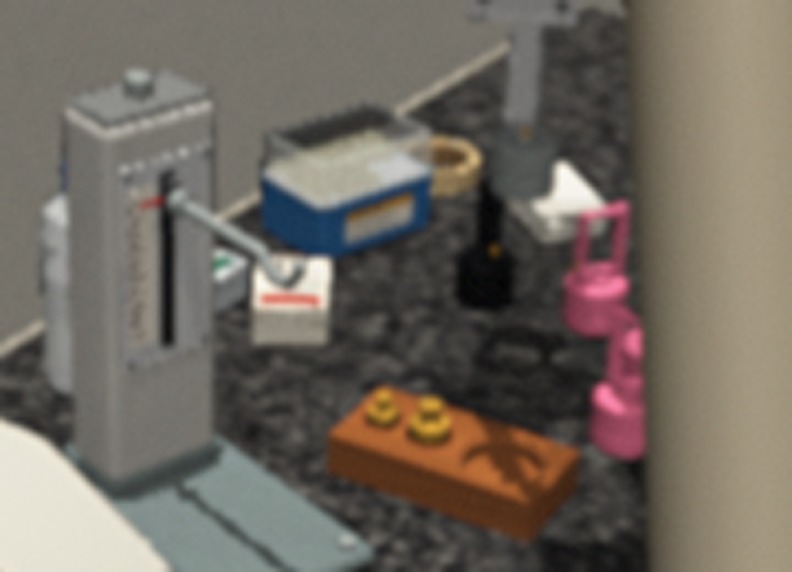

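Lifted: the wrist reads about 4.2 N, so the mass is about 0.43 kg and the expected travel about 40 mm. I now move in front of the hook and turn the bail across it.

Request:
drive_tool([
  [[0.3,-1,1,-6,1],[0.3,-1.5,3,-20,3],[0.3,-1.5,5,-43,6],[0.3,-1.5,8,-70,9],[0.3,-1.5,12,-100,13],[0.3,-1.5,16,-130,17],[0.3,-1.5,20,-160,21],[0.3,-1.5,24,-190,25],[0.3,-1.5,28,-220,29],[0.3,-1.5,31,-250,33],[0.3,-1.5,34,-280,36],[0.3,-1.5,37,-306,38.5],[0.3,-1.5,39.5,-326,40],[0.3,-1.5,41,-337,40],[0.3,-1.5,41,-340,40],[0.3,-1.5,41,-340,40],[0.3,-1.5,41,-340,40]],
])

```text
time_s: 9.52
ee_pos: [0.4273, -0.0445, 0.2069]
tool_rot: [-0.565, -0.425, 0.565, -0.425]
wrist_force: [0.0, -0.1, -4.7]
grip_width: 0.0386
```

```bash
python3 look.py d; python3 go.py .523 -.0718 .2070 -.282
```

```text
t 9.625 p [ 0.4272 -0.0444  0.2069] w 0.0388 F [ 0.49  0.34 -4.07] T [0.049 0.029 0.026]
[[-0.     0.96  -0.279]
 [-0.    -0.279 -0.96 ]
 [-1.    -0.     0.   ]]
q [-0.266  0.053  1.783 -0.     1.306  1.588]
[np.float64(-0.1), np.float64(99.6), np.float64(-0.4), -0.0]
```

View pics/s_d.png

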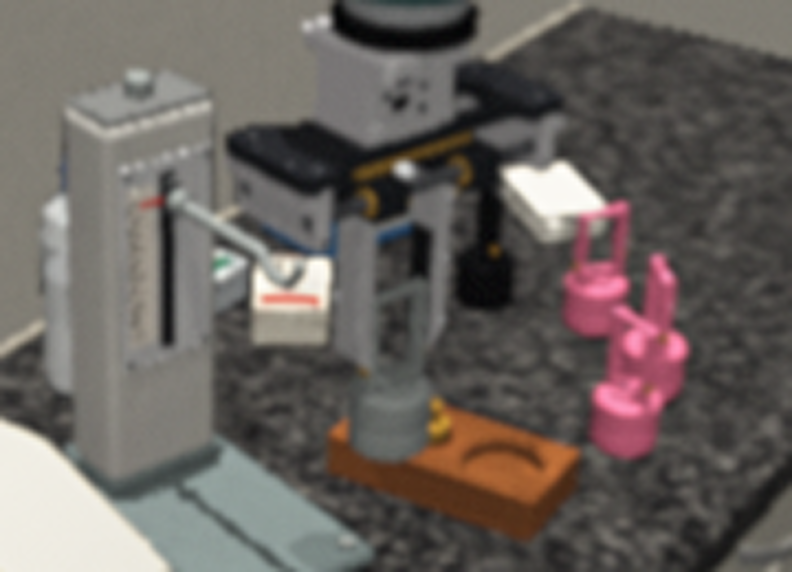

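View pics/t_d.png

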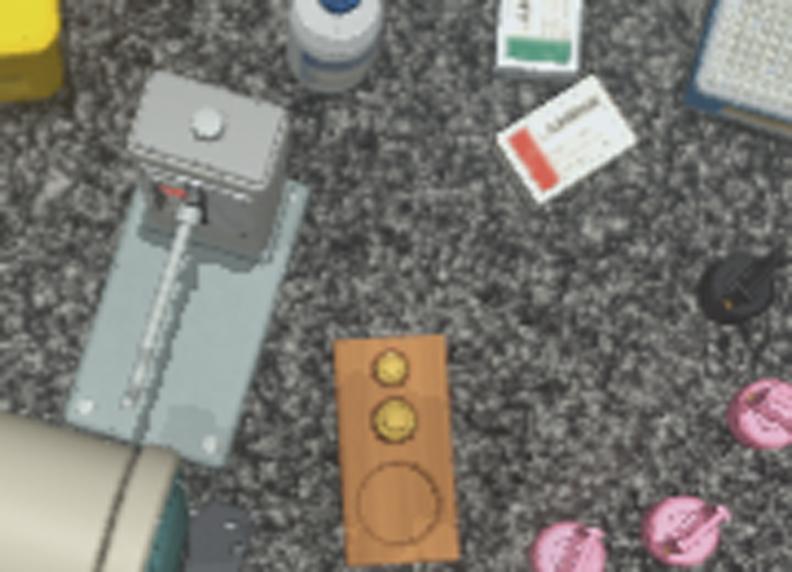

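```bash
cat > ov3.py <<'E'
from ov import *
import sys
ct,cs=pickle.load(open('now.pkl','rb'))
a=[float(v) for v in sys.argv[1:5]]; dh=float(sys.argv[5]) if len(sys.argv)>5 else 0
W=place(WEIGHT,a[:3],a[3]); H=place(HOOKP,[.523,-.0718,-.282],-dh)
it=[(W,(0,255,255)),(H,(0,0,255))]
A,B=ovl(cs,230,150,80,85,5,it,0); cv2.imwrite('pics/z3.png',np.hstack([A,B]))
E
python3 ov3.py .4272 -.0444 -.282 .1513
```

```text
(no output)
```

View pics/z3.png

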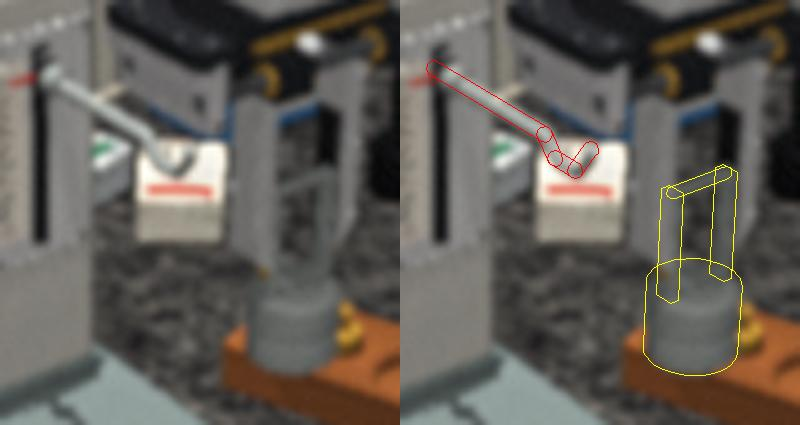

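Model and picture agree to about a pixel: bar at side-crop (280,190)–(332,172), hook tip at (190,155). I thread the bail slowly over the tip.

Request:
drive_tool([
  [[0.3,0,4,0,0],[0.3,0,12,0,0],[0.3,0,21,-0.4,0],[0.3,0,30,-0.4,0],[0.3,0,39,-0.4,0],[0.3,0,48,-0.4,0],[0.3,0,56,-0.4,0],[0.3,0,63,-0.4,0],[0.3,0,69,-0.4,0],[0.3,0,73,-0.4,0],[0.3,0,73,-0.4,0],[0.3,0,73,-0.4,0]],
])

```text
time_s: 11.12
ee_pos: [0.497, -0.0637, 0.2069]
tool_rot: [-0.565, -0.425, 0.565, -0.425]
wrist_force: [0.6, 0.7, -3.8]
grip_width: 0.0389
```

```bash
python3 look.py e; python3 go.py .523 -.0718 .2070 -.282; python3 ov3.py .4972 -.0644 -.282 .1513
```

```text
t 11.225 p [ 0.497  -0.0637  0.207 ] w 0.039 F [ 0.13  0.08 -3.8 ] T [ 0.047 -0.004 -0.011]
[[-0.     0.961 -0.278]
 [-0.    -0.278 -0.961]
 [-1.    -0.     0.   ]]
q [-0.266  0.163  1.653 -0.     1.326  1.586]
[np.float64(-0.0), np.float64(27.2), np.float64(0.5), 0.0]
```

View pics/z3.png

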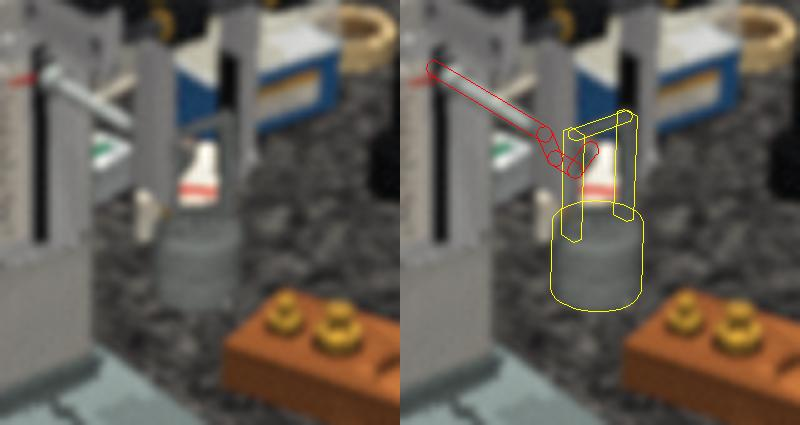

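Request:
drive_tool([
  [[0.3,0,2,0.2,0],[0.3,0,6,0.5,0],[0.3,0,11,0.5,0],[0.3,0,16,0.5,0],[0.3,0,21,0.5,0],[0.3,0,25,0.5,0],[0.3,0,27,0.5,0],[0.3,0,27,0.5,0],[0.3,0,27,0.5,0]],
])

```text
time_s: 12.35
ee_pos: [0.5229, -0.0717, 0.207]
tool_rot: [-0.565, -0.425, 0.565, -0.425]
wrist_force: [-0.0, -0.4, -4.4]
grip_width: 0.039
```

```bash
python3 look.py f; python3 go.py .523 -.0718 .2070 -.282; python3 ov3.py .523 -.0718 -.282 .1514
```

```text
t 12.45 p [ 0.5229 -0.0718  0.207 ] w 0.0389 F [ 0.01 -1.18 -4.24] T [ 0.052 -0.045 -0.017]
[[-0.     0.961 -0.278]
 [-0.    -0.278 -0.961]
 [-1.    -0.     0.   ]]
q [-0.268  0.204  1.6   -0.     1.337  1.584]
[np.float64(-0.0), np.float64(0.1), np.float64(0.0), 0.0]
```

View pics/z3.png

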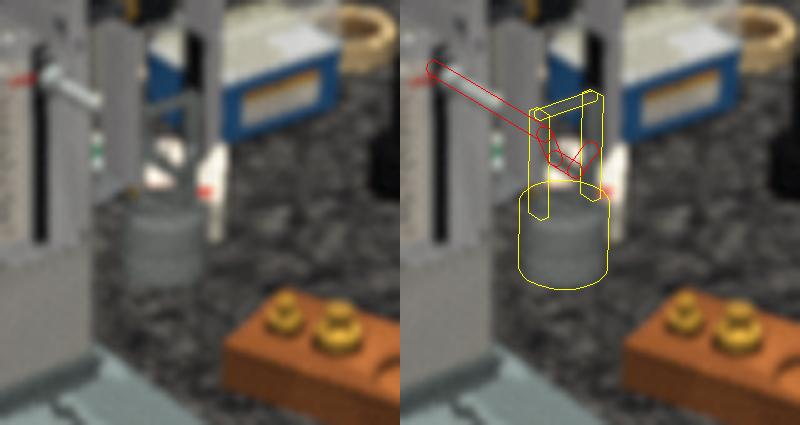

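View pics/s_f.png

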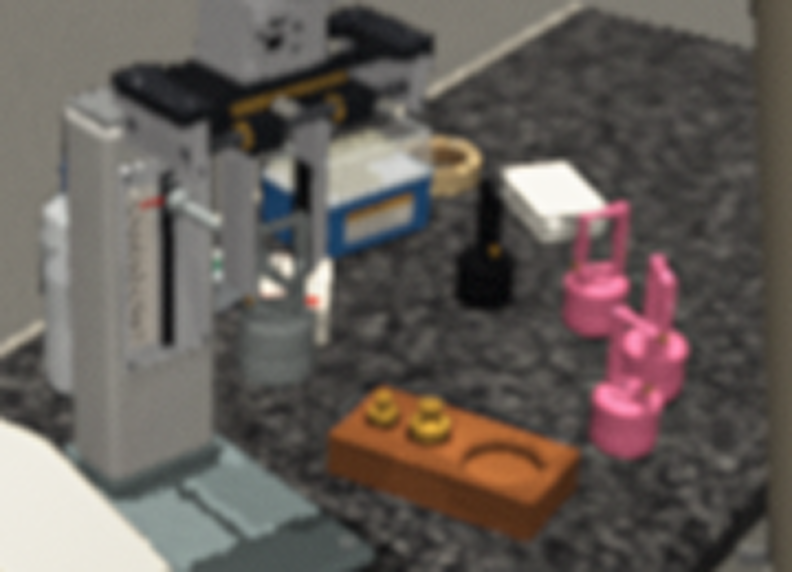

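The hook dips through the bail window (lip visible at crop (155–180,150–165)). Lowering slowly.

Request:
drive_tool([
  [[0.3,2,0,0,0],[0.3,5,0,0,0],[0.3,9,0,0,0],[0.3,13,0,0,0],[0.3,16,0,0,0],[0.3,19,0,0,0],[0.3,21,0,0,0],[0.3,22.5,0,0,0],[0.3,24,0,0,0],[0.3,25.5,0,0,0],[0.3,27,0,0,0],[0.3,28.5,0,0,0],[0.3,30,0,0,0],[0.3,32,0,0,0],[0.3,34,0,0,0],[0.3,36,0,0,0],[0.3,38,0,0,0],[0.3,40,0,0,0],[0.3,41,0,0,0],[0.3,41,0,0,0]],
])

```text
time_s: 14.95
ee_pos: [0.5231, -0.0718, 0.1659]
tool_rot: [0.565, 0.425, -0.565, 0.425]
wrist_force: [0.9, 0.4, -2.7]
grip_width: 0.0388
```

```bash
python3 fz.py 8; python3 look.py g;  python3 ov3.py .523 -.0718 -.282 .1104 .0146
```

```text
t 15.35 mean [-0.336  0.189 -2.362  0.071 -0.008 -0.023] sd [0.419 0.594 0.24  0.028 0.035 0.024] p [ 0.5231 -0.0718  0.166 ] w 0.0385
```

View pics/z3.png

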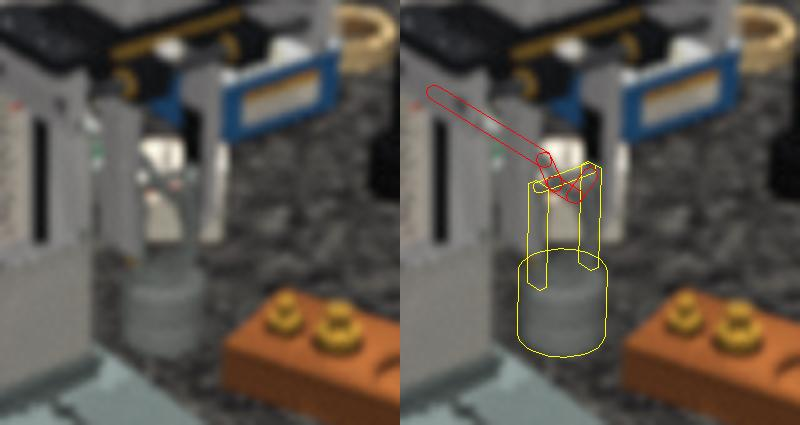

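The spring now carries about 1.8 N, as predicted. Continue toward balance.

Request:
drive_tool([
  [[0.3,1,0,0,0],[0.3,3,0,0,0],[0.3,5,0,0,0],[0.3,7,0,0,0],[0.3,9,0,0,0],[0.3,11,0,0,0],[0.3,13,0,0,0],[0.3,15,0,0,0],[0.3,17,0,0,0],[0.3,19,0,0,0],[0.3,21,0,0,0],[0.3,22.5,0,0,0],[0.3,23.5,0,0,0],[0.3,24,0,0,0],[0.3,24,0,0,0],[0.3,24,0,0,0]],
])

```text
time_s: 17.45
ee_pos: [0.5231, -0.0719, 0.1421]
tool_rot: [0.565, 0.425, -0.565, 0.425]
wrist_force: [-0.2, -0.2, -0.9]
grip_width: 0.0389
```

```bash
python3 fz.py 30; python3 look.py h;  python3 ov3.py .523 -.0718 -.282 .0864 .0386
```

```text
t 18.95 mean [ 0.107  0.116 -0.363  0.047  0.006  0.006] sd [0.358 0.46  0.523 0.028 0.035 0.026] p [ 0.5231 -0.0718  0.142 ] w 0.0387
```

View pics/z3.png

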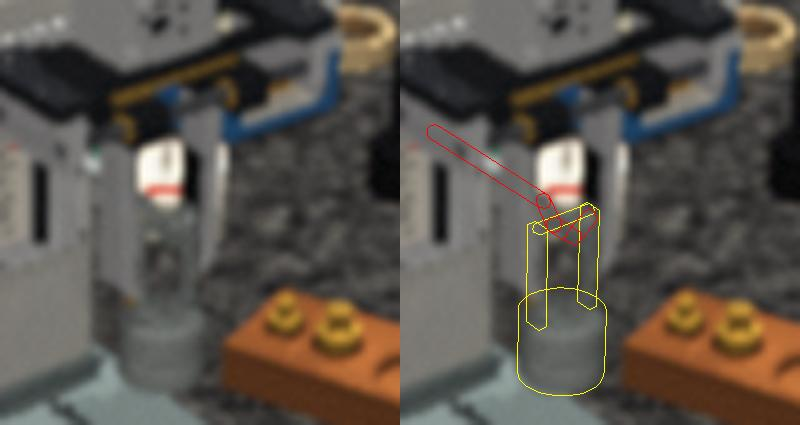

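Request:
drive_tool([
  [[0.3,0.8,0,0,0],[0.3,1.8,0,0,0],[0.3,2.5,0,0,0],[0.3,2.5,0,0,0],[0.3,2.5,0,0,0]],
])

```text
time_s: 19.68
ee_pos: [0.5231, -0.0718, 0.1395]
tool_rot: [-0.565, -0.425, 0.565, -0.425]
wrist_force: [0.2, 0.2, 0.4]
grip_width: 0.0389
```

```bash
python3 fz.py 40
```

```text
t 21.675 mean [ 0.319 -0.081  0.045  0.047 -0.038  0.002] sd [0.557 0.493 0.579 0.031 0.032 0.029] p [ 0.5231 -0.0718  0.1395] w 0.0388
```

Balanced (0.05 ± 0.09 N). I ease the grip, then open gently.

Request:
drive_tool([
  [[0.3,0,0,0,0],[0.3,0,0,0,0],[0.41,0,0,0,0],[0.42,0,0,0,0],[0.43,0,0,0,0],[0.44,0,0,0,0],[0.46,0,0,0,0],[0.48,0,0,0,0],[0.5,0,0,0,0],[0.53,0,0,0,0],[0.56,0,0,0,0],[0.6,0,0,0,0],[0.62,0,0,0,0],[0.62,0,0,0,0]],
], squeeze=4)

```text
time_s: 23.42
ee_pos: [0.523, -0.0718, 0.1394]
tool_rot: [-0.565, -0.425, 0.565, -0.425]
wrist_force: [0.5, -0.6, 0.6]
grip_width: 0.0582
```

```bash
python3 look.py i; python3 go.py .523 -.0718 .1395 -.282; python3 ov3.py .523 -.0718 -.282 .0839 .0411
```

```text
t 23.525 p [ 0.5231 -0.0718  0.1395] w 0.0583 F [ 0.43 -0.41  0.42] T [ 0.036 -0.037  0.029]
[[ 0.     0.961 -0.278]
 [-0.    -0.278 -0.961]
 [-1.     0.     0.   ]]
q [-0.268  0.253  1.71  -0.     1.179  1.584]
[np.float64(-0.0), np.float64(-0.1), np.float64(-0.0), 0.0]
```

View pics/z3.png

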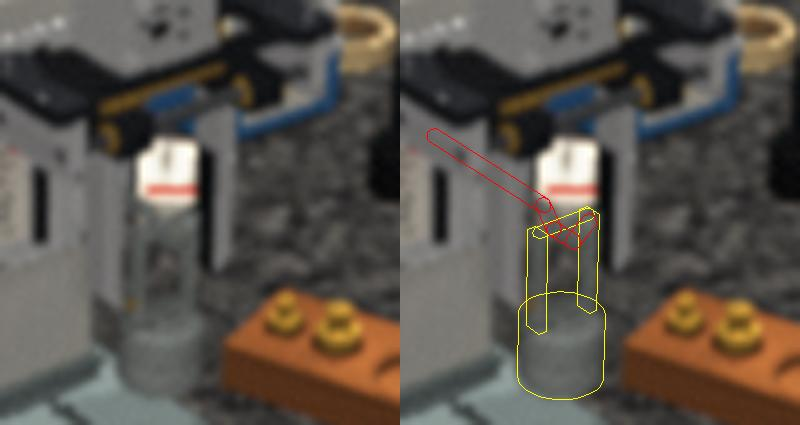

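The fingers stand clear of the bail and the weight hangs in place. I hold for over 2 s and check the stillness from successive frames.

```bash
python3 - <<'E'
from h import *
g0=None
for i in range(46):
    c=cam('side'); g=c['frame'][190:238,250:276].astype(np.float32).mean(2)
    if i==0: g0=g; c0=c
    if i%9==0:
        w=cv2.createHanningWindow(g.shape[::-1],cv2.CV_32F)
        print(round(observe()['time_s'],2), np.round(cv2.phaseCorrelate(g0,g,w)[0],2))
E
python3 look.py j
```

```text
23.57 [0.5 0. ]
24.02 [0.5  0.13]
24.48 [0.45 0.11]
24.93 [0.46 0.24]
25.38 [0.42 0.04]
25.82 [ 0.5  -0.01]
```

View pics/s_j.png

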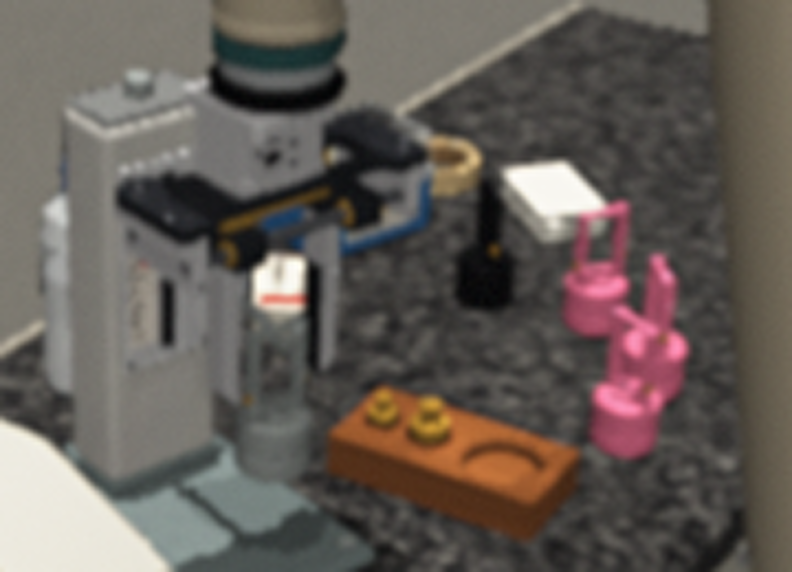

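```bash
python3 - <<'E'
from h import *
L=[]
for i in range(36):
    c=cam('side'); g=c['frame'][190:238,250:276].astype(np.float32).mean(2)
    if i==0: g0=g
    w=cv2.createHanningWindow(g.shape[::-1],cv2.CV_32F)
    L.append(cv2.phaseCorrelate(g0,g,w)[0][1])
print(np.round(L,2), observe()['time_s'])
E
```

```text
[-0.    0.1   0.02  0.3   0.06  0.01  0.03  0.18  0.11  0.2   0.03 -0.03
 -0.02 -0.   -0.   -0.06  0.06  0.14 -0.05  0.14  0.03  0.02  0.19  0.06
  0.22  0.05  0.15  0.06  0.18  0.08  0.19  0.04  0.02  0.11  0.06  0.18] 27.725
```

Still, with no ringing: the vertical scatter is only picture noise (±0.1 px). I re-grip gently.

Request:
drive_tool([
  [[0.56,0,0,0,0],[0.5,0,0,0,0],[0.46,0,0,0,0],[0.44,0,0,0,0],[0.43,0,0,0,0],[0.42,0,0,0,0],[0.415,0,0,0,0],[0.41,0,0,0,0],[0.4,0,0,0,0],[0.35,0,0,0,0],[0.3,0,0,0,0],[0.3,0,0,0,0]],
], squeeze=6)

```text
time_s: 29.22
ee_pos: [0.523, -0.0719, 0.1395]
tool_rot: [-0.565, -0.425, 0.565, -0.425]
wrist_force: [-0.5, -2.4, -0.3]
grip_width: 0.0391
```

Request:
drive_tool([
  [[0.3,0,0,0,0],[0.3,0,0,0,0],[0.3,0,0,0,0],[0.3,-0.5,0,0,0],[0.3,-1.5,0,0,0],[0.3,-3,0,0,0],[0.3,-5,0,0,0],[0.3,-7,0,0,0],[0.3,-9,0,0,0],[0.3,-11,0,0,0],[0.3,-13,0,0,0],[0.3,-15.5,0,0,0],[0.3,-18,0,0,0],[0.3,-20.5,0,0,0],[0.3,-23,0,0,0],[0.3,-25,0,0,0],[0.3,-27,0,0,0],[0.3,-29,0,0,0],[0.3,-30,0,0,0],[0.3,-30,0,0,0]],
], squeeze=30)

```text
time_s: 31.72
ee_pos: [0.523, -0.0719, 0.1694]
tool_rot: [-0.565, -0.425, 0.565, -0.425]
wrist_force: [-0.0, 0.2, -2.5]
grip_width: 0.0385
```

```bash
python3 fz.py 8; python3 look.py k; python3 ov3.py .523 -.0718 -.282 .1139 .0111
```

```text
t 32.125 mean [ 7.100e-02  6.170e-01 -3.005e+00  1.420e-01 -2.600e-02  3.000e-03] sd [0.395 0.446 0.427 0.035 0.034 0.021] p [ 0.523  -0.0719  0.1694] w 0.0386
```

View pics/z3.png

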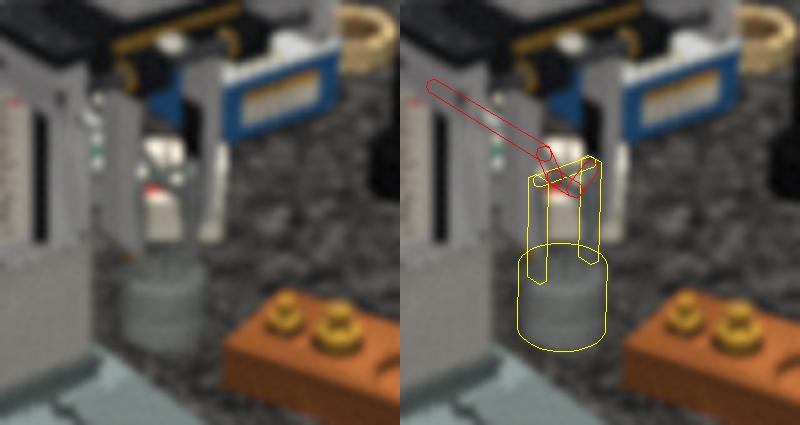

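Request:
drive_tool([
  [[0.3,-0.5,0,0,0],[0.3,-2,0,0,0],[0.3,-4,0,0,0],[0.3,-6,0,0,0],[0.3,-7.5,0,0,0],[0.3,-9,0,0,0],[0.3,-10.5,0,0,0],[0.3,-12,0,0,0],[0.3,-13.5,0,0,0],[0.3,-15.5,0,0,0],[0.3,-18,0,0,0],[0.3,-21,0,0,0],[0.3,-24,0,0,0],[0.3,-27,0,0,0],[0.3,-30,0,0,0],[0.3,-33,0,0,0],[0.3,-36,0,0,0],[0.3,-37.5,0,0,0],[0.3,-37.5,0,0,0]],
])

```text
time_s: 34.6
ee_pos: [0.5231, -0.0718, 0.2071]
tool_rot: [0.565, 0.425, -0.565, 0.425]
wrist_force: [1.1, 0.0, -4.7]
grip_width: 0.0389
```

```bash
python3 look.py l; python3 go.py .427 -.0440 .2070 -.282;  python3 ov3.py .523 -.0718 -.282 .1514 0
```

```text
t 34.7 p [ 0.523  -0.0718  0.2069] w 0.0391 F [-0.13 -0.31 -4.61] T [0.063 0.    0.131]
[[-0.     0.961 -0.278]
 [-0.    -0.278 -0.961]
 [-1.    -0.     0.   ]]
q [-0.268  0.204  1.6   -0.     1.337  1.584]
[np.float64(-0.1), np.float64(-99.9), np.float64(-0.0), 0.0]
```

View pics/z3.png

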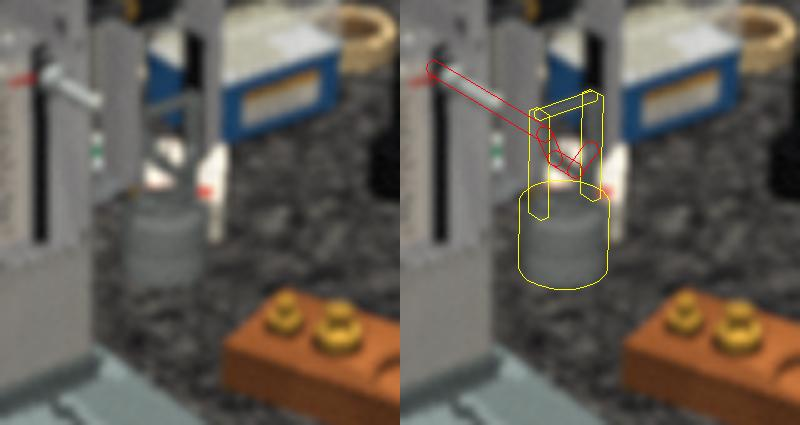

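The weight is off the hook and the hook is back up, as in the picture before loading. I back out straight.

Request:
drive_tool([
  [[0.3,0,-3,0,0],[0.3,0,-9,0,0],[0.3,0,-16,0,0],[0.3,0,-23,0,0],[0.3,0,-30,0,0],[0.3,0,-37,0,0],[0.3,0,-45,0,0],[0.3,0,-54,0,0],[0.3,0,-64,0,0],[0.3,0,-75,0,0],[0.3,0,-85,0,0],[0.3,0,-94,0,0],[0.3,0,-99,0,0],[0.3,0,-100,0,0]],
])

```text
time_s: 36.45
ee_pos: [0.4268, -0.044, 0.2071]
tool_rot: [0.565, 0.425, -0.565, 0.425]
wrist_force: [-0.5, -0.4, -5.2]
grip_width: 0.0391
```

```bash
python3 look.py m; python3 go.py .4511 -.2330 .16 .055; python3 ov3.py .4270 -.0440 -.282 .1513
```

```text
t 36.55 p [ 0.4272 -0.0441  0.207 ] w 0.0387 F [ 0.81 -0.5  -4.36] T [ 0.037 -0.033 -0.028]
[[ 0.     0.961 -0.278]
 [-0.    -0.278 -0.961]
 [-1.     0.001  0.   ]]
q [-0.265  0.052  1.783 -0.     1.306  1.588]
[np.float64(47.1), np.float64(75.5), np.float64(174.8), -19.3]
```

View pics/z3.png

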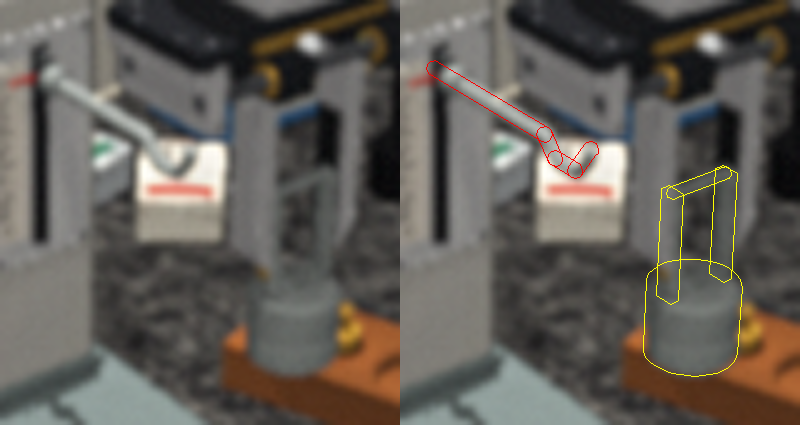

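Request:
drive_tool([
  [[0.3,0,2,5,-0.5],[0.3,0,7,16,-2],[0.3,0,14,32,-4],[0.3,0,23,52,-6],[0.3,0,32,74,-8],[0.3,0,42,97,-11],[0.3,0,52,120,-13],[0.3,5,62,142,-16],[0.3,15,69,159,-18],[0.3,30,74,170,-19],[0.3,48,75.5,174.8,-19.3],[0.3,65,75.5,174.8,-19.3],[0.3,77,75.5,174.8,-19.3],[0.3,82,75.5,174.8,-19.3],[0.3,82,75.5,174.8,-19.3],[0.3,82,75.5,174.8,-19.3]],
])

```text
time_s: 38.55
ee_pos: [0.4514, -0.2331, 0.1256]
tool_rot: [0.486, 0.513, -0.486, 0.514]
wrist_force: [-0.2, 0.1, -4.6]
grip_width: 0.0389
```

```bash
python3 look.py n; python3 go.py .4511 -.2330 .0736 .055; python3 - <<'E'
from ov import *
from go import p
ct,cs=pickle.load(open('now.pkl','rb'))
W=place(WEIGHT,[p[0],p[1],.055],p[2]-.0556)
B=place(BLOCK,[.487,-.231,.055])+place([cyl(.026,.03,.03,x=-.036)],[.487,-.231,.055])
A,Bb=ovl(cs,262,170,80,85,5,[(W,(0,255,255)),(B,(0,255,0))],0); cv2.imwrite('pics/z4.png',np.hstack([A,Bb]))
A,Bb=ovl(ct,245,180,60,85,6.5,[(W,(0,255,255)),(B,(0,255,0))],0); cv2.imwrite('pics/z5.png',np.hstack([A,Bb]))
E
```

```text
t 38.65 p [ 0.4513 -0.2331  0.1256] w 0.0385 F [-0.07  0.22 -4.04] T [ 0.054 -0.05  -0.037]
[[ 0.001  0.998  0.055]
 [-0.001  0.055 -0.998]
 [-1.     0.001  0.001]]
q [-0.614  0.235  1.773 -0.     1.132  0.902]
[np.float64(52.0), np.float64(-0.3), np.float64(-0.2), 0.0]
```

View pics/z4.png

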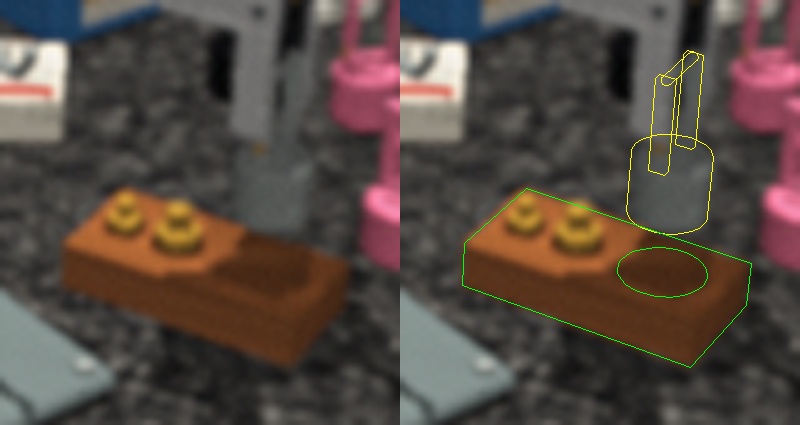

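View pics/z5.png

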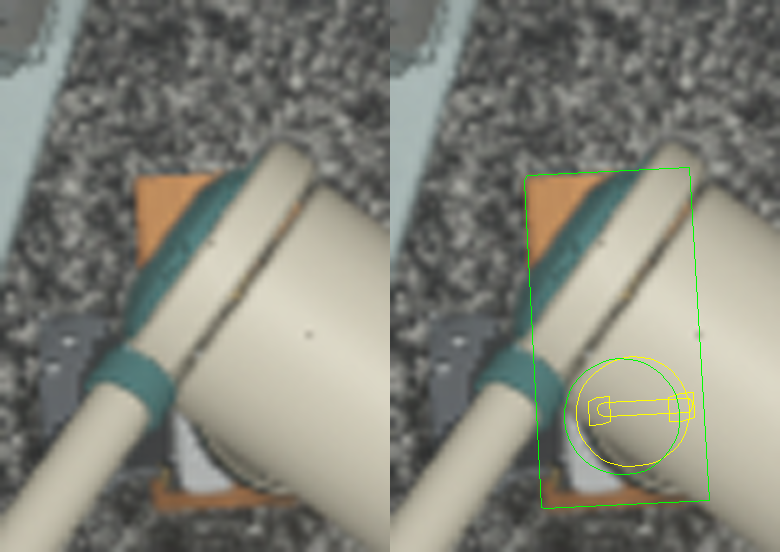

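The weight sits over the recess in the side view (weight centre crop (272,235), recess (262,272) directly below). I lower it.

Request:
drive_tool([
  [[0.3,3,0,0,0],[0.3,8,-0.3,-0.2,0],[0.3,14,-0.3,-0.2,0],[0.3,20,-0.3,-0.2,0],[0.3,26,-0.3,-0.2,0],[0.3,31,-0.3,-0.2,0],[0.3,35,-0.3,-0.2,0],[0.3,38,-0.3,-0.2,0],[0.3,40,-0.3,-0.2,0],[0.3,42,-0.3,-0.2,0],[0.3,44,-0.3,-0.2,0],[0.3,46,-0.3,-0.2,0],[0.3,48,-0.3,-0.2,0],[0.3,49.5,-0.3,-0.2,0],[0.3,49.5,-0.3,-0.2,0]],
])

```text
time_s: 40.52
ee_pos: [0.4505, -0.2327, 0.0753]
tool_rot: [0.486, 0.514, -0.486, 0.514]
wrist_force: [-0.0, 0.5, -4.6]
grip_width: 0.0389
```

```bash
python3 fz.py 6; python3 go.py .4511 -.2330 .0736 .055; python3 look.py o
```

```text
t 40.825 mean [-3.800e-02  1.180e-01 -4.264e+00  3.400e-02 -3.000e-03  6.000e-03] sd [0.396 0.534 0.296 0.028 0.033 0.034] p [ 0.4507 -0.2328  0.0756] w 0.0386
t 40.825 p [ 0.4507 -0.2328  0.0756] w 0.0386 F [-0.31  0.13 -4.51] T [0.015 0.023 0.075]
[[ 0.     0.998  0.055]
 [-0.     0.055 -0.998]
 [-1.     0.     0.   ]]
q [-0.614  0.286  1.845 -0.     1.01   0.902]
[np.float64(2.0), np.float64(0.4), np.float64(0.2), 0.0]
```

View pics/s_o.png

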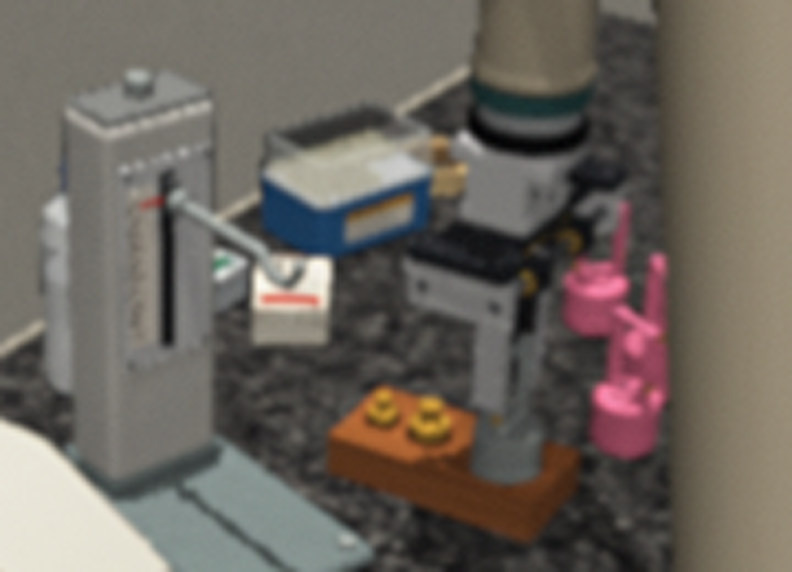

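The underside is already about 10 mm into the recess, free of side force. Lower the last 2.5 mm and release.

Request:
drive_tool([
  [[0.3,0.7,0,0,0],[0.3,1.4,0,0,0],[0.3,2.0,0,0,0],[0.3,2.5,0,0,0],[0.3,2.5,0,0,0],[0.3,2.5,0,0,0]],
])

```text
time_s: 41.68
ee_pos: [0.4506, -0.2327, 0.0737]
tool_rot: [0.486, 0.513, -0.486, 0.514]
wrist_force: [-2.2, 1.5, 5.1]
grip_width: 0.0387
```

```bash
python3 fz.py 6
```

```text
t 41.975 mean [-1.461e+00  1.863e+00  5.475e+00  3.080e-01  4.740e-01 -4.000e-03] sd [0.526 0.416 0.472 0.035 0.032 0.031] p [ 0.4507 -0.2327  0.0737] w 0.0392
```

Request:
drive_tool([
  [[0.3,-0.5,0,0,0],[0.3,-0.5,0,0,0],[0.41,-0.5,0,0,0],[0.43,-0.5,0,0,0],[0.46,-0.5,0,0,0],[0.52,-0.5,0,0,0],[0.6,-0.5,0,0,0],[0.66,-0.5,0,0,0],[0.7,-0.5,0,0,0],[0.7,-0.5,0,0,0],[0.7,-0.5,0,0,0]],
], squeeze=6)

```text
time_s: 43.35
ee_pos: [0.4506, -0.2327, 0.0735]
tool_rot: [0.486, 0.514, -0.486, 0.514]
wrist_force: [-0.5, -0.1, -0.3]
grip_width: 0.0661
```

```bash
python3 fz.py 6; python3 look.py p; python3 go.py
```

```text
t 43.65 mean [-0.104 -0.229  0.097  0.025  0.019 -0.003] sd [0.329 0.704 0.594 0.03  0.015 0.026] p [ 0.4506 -0.2327  0.0735] w 0.0659
t 43.75 p [ 0.4506 -0.2327  0.0735] w 0.0656 F [-0.15 -0.48 -0.01] T [-0.008  0.036  0.02 ]
[[ 0.     0.998  0.055]
 [-0.     0.055 -0.998]
 [-1.     0.     0.   ]]
q [-0.614  0.289  1.848 -0.     1.005  0.902]
```

View pics/s_p.png

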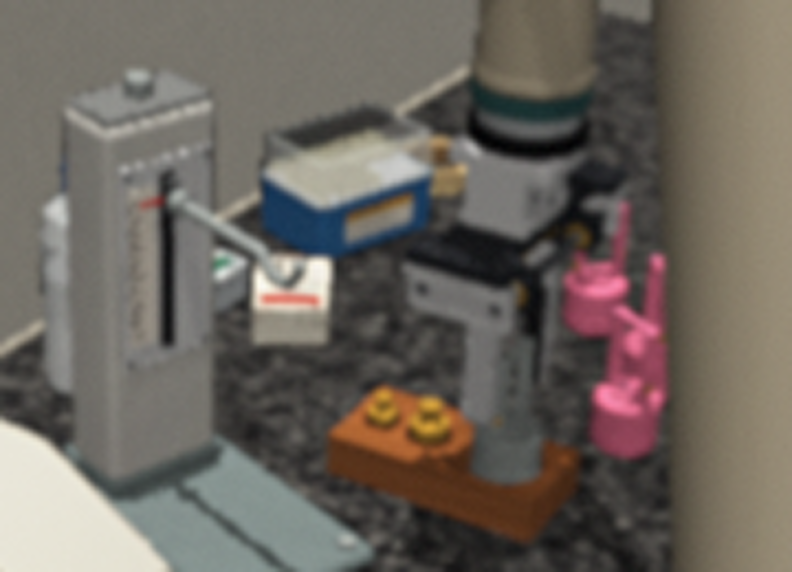

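Free. Rise and clear the view.

Request:
drive_tool([
  [[0.7,-3,0,0,0],[0.7,-12,0,0,0],[0.7,-27,0,0,0],[0.7,-47,0,0,0],[0.7,-70,0,0,0],[0.7,-95,0,0,0],[0.7,-120,0,0,0],[0.7,-140,-10,15,0],[0.7,-150,-35,50,0],[0.7,-150,-65,95,0],[0.7,-150,-95,145,0],[0.7,-150,-115,190,0],[0.7,-150,-125,225,0],[0.7,-150,-130,245,0],[0.7,-150,-130,250,0],[0.7,-150,-130,250,0]],
])

```text
time_s: 45.75
ee_pos: [0.3351, -0.4886, 0.2237]
tool_rot: [0.486, 0.514, -0.486, 0.514]
wrist_force: [0.4, 0.7, 0.4]
grip_width: 0.0657
```

```bash
python3 - <<'E'
from ov import *
cs=cam('side');ct=cam('top');pickle.dump((ct,cs),open('now.pkl','wb'))
r=regions_of('top','check_weight'); cam('side'); r2=regions_of('side','check_weight')
for n,l in(('t',r),('s',r2)):
    for q in l:
        yy,xx=np.nonzero(q['region']); print(n,q['p'],len(xx),xx.mean().round(1),yy.mean().round(1))
W=place(WEIGHT,[.4511,-.233,.055],.018)
A,Bb=ovl(cs,262,170,80,85,5,[(W,(0,255,255))],0); cv2.imwrite('pics/y4.png',np.hstack([A,Bb]))
A,Bb=ovl(ct,245,180,60,85,6.5,[(W,(0,255,255))],0); cv2.imwrite('pics/y5.png',np.hstack([A,Bb]))
cv2.imwrite('pics/full_t.png',ct['frame'])
try:
    ms=[(ct,pick(r,281,240)),(cs,pick(r2,312,217))]
    for mm in (ms,ms[:1],ms[1:]): print(fit(WEIGHT,[.451,-.233,.055],mm,.018))
except Exception as e: print(e)
E
```

```text
t 0.7 241 357.5 194.2
t 0.61 229 364.0 224.0
t 0.56 201 318.4 255.9
t 0.54 186 280.6 244.4
t 0.5 233 344.7 249.9
s 0.86 374 315.4 216.3
s 0.77 278 310.0 178.1
s 0.66 250 335.0 183.8
s 0.61 214 342.2 212.7
s 0.52 152 348.0 193.0
(array([ 0.44932019, -0.23364513,  0.10596556]), np.float64(0.32621212941939504))
(array([ 0.44873557, -0.23299639,  0.37134485]), np.float64(0.15841584158415833))
(array([ 0.45374545, -0.24204563,  0.12785255]), np.float64(0.14454675937144668))
```

View pics/y4.png

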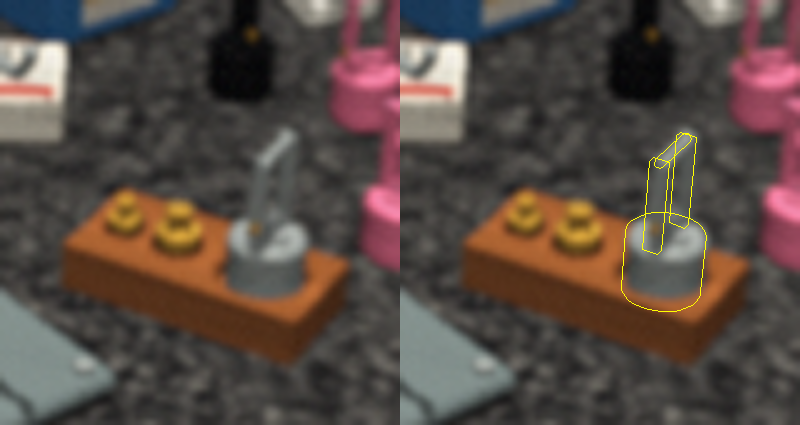

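View pics/y5.png

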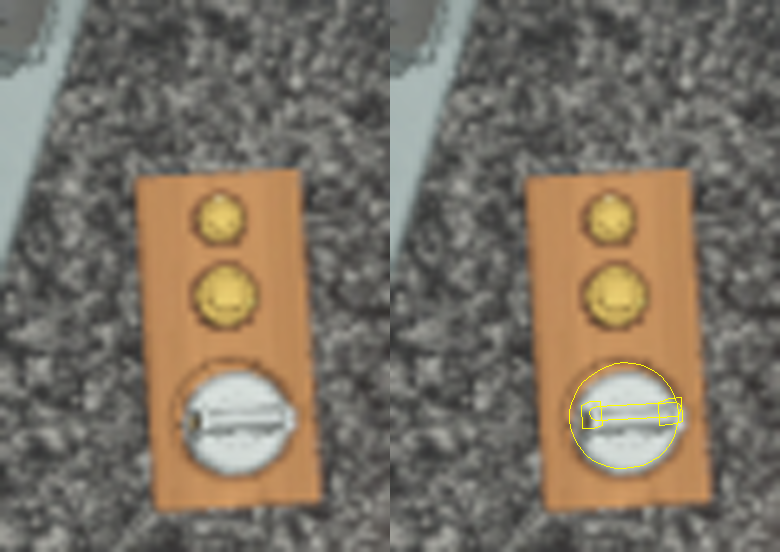

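View pics/full_t.png

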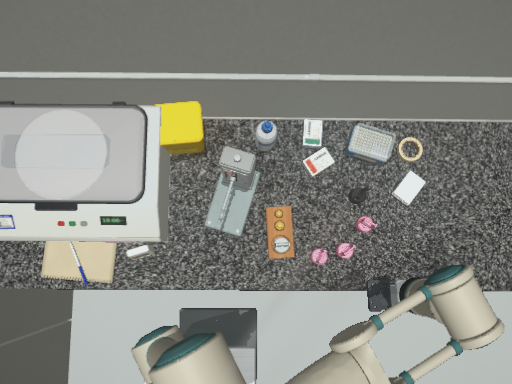

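```bash
python3 - <<'E'
from ov import *
ct,cs=pickle.load(open('now.pkl','rb'))
px=lambda a:np.array(a)/6.5+[245,180]-.5
rec=onz(ct,[px([232.3,420])],.03)[0]; print('recess',rec, 'block-fit recess .4511 -.2330')
print('weight top disc',onz(ct,[px([237,423])],.056)[0])
# bright disc measurement
f=ct['frame'].astype(float); sat=f.max(2)-f.min(2); g=f.mean(2)
m=((g>120)&(sat<60)).astype(np.uint8); sub=np.zeros_like(m); sub[230:258,268:296]=m[230:258,268:296]
cn=max(cv2.findContours(sub,cv2.RETR_EXTERNAL,cv2.CHAIN_APPROX_NONE)[0],key=cv2.contourArea)
c,r=cv2.minEnclosingCircle(cn); print(c,r, onz(ct,[c],.056)[0], 'expected r px',.023*458/1.32)
A=crop(ct,262,222,40,40,15); B=crop(cs,295,190,40,48,12); h=max(A.shape[0],B.shape[0]); A=cv2.copyMakeBorder(A,0,h-A.shape[0],0,0,0)
cv2.imwrite('pics/zz.png',cv2.resize(np.hstack([A[:,:],B]),(790,int(790*h/(A.shape[1]+B.shape[1])))))
E
```

```text
recess [ 0.44958053 -0.23301738  0.03      ] block-fit recess .4511 -.2330
weight top disc [ 0.44762976 -0.23327016  0.056     ]
(281.4130554199219, 244.63043212890625) 8.740462303161621 [ 0.44748728 -0.23456452  0.056     ] expected r px 7.9803030303030305Traceback (most recent call last):
  File "<stdin>", line 12, in <module>
    return _nx.concatenate(arrs, 1, dtype=dtype, casting=casting)
           ~~~~~~~~~~~~~~~^^^^^^^^^^^^^^^^^^^^^^^^^^^^^^^^^^^^^^^
ValueError: all the input array dimensions except for the concatenation axis must match exactly, but along dimension 0, the array at index 0 has size 600 and the array at index 1 has size 576
```

```bash
python3 - <<'E'
from ov import *
ct,cs=pickle.load(open('now.pkl','rb'))
W=place(WEIGHT,[.4485,-.2335,.055],.018)
A,Bb=ovl(cs,298,190,33,46,12,[(W,(0,255,255))],0); cv2.imwrite('pics/zz.png',np.hstack([A,Bb]))
# hook and bystanders vs start
c0=cv2.imread('pics/side0.png'); t0=cv2.imread('pics/top0.png')
for n,a,b,rs in(('side',c0,cs['frame'],{'hook':(232,155,50,35),'timer':(218,284,30,45),'box':(256,176,22,26)}),('top',t0,ct['frame'],{'spray':(250,115,32,40),'box':(298,142,40,38),'timer':(122,236,38,26),'scale':(200,140,64,100)})):
    for k,(x,y,w,h) in rs.items():
        p,q=[i[y:y+h,x:x+w].astype(np.float32).mean(2) for i in(a,b)]
        print(n,k,np.abs(p-q).mean().round(2),np.round(cv2.phaseCorrelate(p-p.mean(),q-q.mean())[0],2))
E
```

```text
side hook 0.94 [-0.    0.02]
side timer 0.89 [0.05 0.57]
side box 0.9 [-0.05  0.46]
top spray 0.64 [0.03 0.01]
top box 0.6 [0. 0.]
top timer 0.59 [-0.02  0.49]
top scale 0.65 [0. 0.]
```

View pics/zz.png

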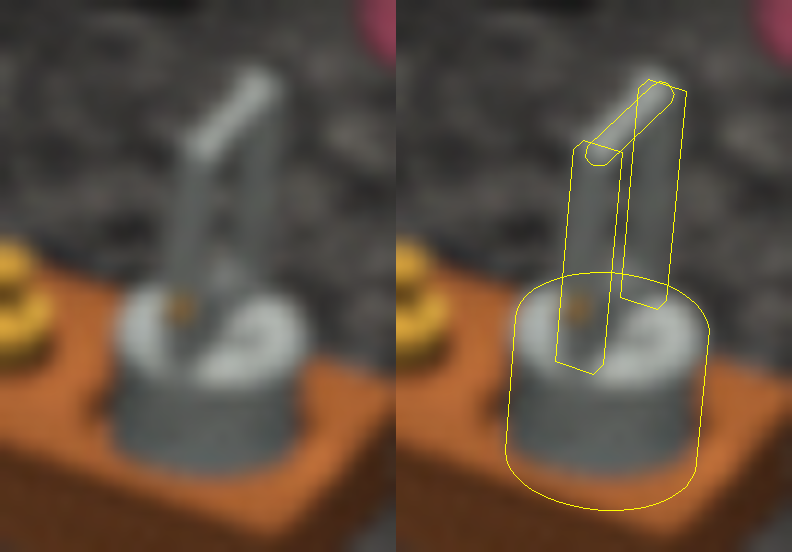

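The body shows 7.5 px of height above the block, which matches the 26 mm expected when it is fully home. The bail is upright, and the hook, scale and bystanders match the first pictures. Handing in.

```bash
python3 - <<'E'
from station import job_done, observe
print(observe()['time_s']); print(job_done())
E
```

```text
46.0
the job is handed in; nothing more can be done
None
```

The scale check is done and handed in at 46 s of the 72 s allowed; no verdict was reported.

**On the hook:** I gripped the steel weight by its bail, threaded it over the hook and lowered it until the wrist force was 0.05 ± 0.09 N. I then opened the gripper and left the weight hanging for over 4 s. Successive side pictures showed no ringing, only picture noise of about 0.1 px.

**In the recess:** I re-gripped the weight, lifted it off slowly and set it in the recess.

**Last checks:**
- **Fully home:** the underside measured 18.1 mm above the worktop, against 18 mm for the recess floor. About 26 mm of the body shows above the block, as it should.
- **Upright:** the bail lines up with an upright model in the side view. I did not measure the tilt angle itself.
- **Position:** it sits about 2 to 2.5 mm off the recess centre towards the robot, within the recess's 3 mm play.
- **Hook and scale:** the hook is back at its unloaded position and the scale is unchanged compared with the first pictures.
- **Bystanders:** spray unchanged. The timer (both views) and the box (side view only) gave image shifts of about 0.5 px. The pictures there differ only at noise level, and a real shift that size would be about 1 to 2 mm.

**Disagreements:**
- **Weight outline:** my weight model's outline lies about 0.7 px below the picture in the side view. The hook model was off the same way from the start, so I put it down to calibration.
- **Side-view fit:** the network's side-view mask alone placed the weight about 9 mm off. I set it aside because the top view and the arm's own position agreed with each other.

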